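# Load the keyed stamping dies into the die bed and lock the keeper arm

### The job

Fit every brass stamping die from the bench into the die bed: lift the sprung red knob and swing the blue keeper arm away until the knob drops home in the hole with yellow dots, then take out just as many black fillers as there are dies and stand them upright in the wooden tray. Seat each die upright and fully home in a freed nest, its notch over the nest's brass key pin: the pin may stand at either end, so try the die, and if it stays proud turn it half round; no nest may be left empty. When all are home, swing the arm back over them until the knob drops home in the hole with green dots, leaving the other things on the bench where they stand.

Things in the scene. Friction and masses are not known exactly. Their poses are not given: they have to be found in the camera images.
- bed: Fixed die bed, steel slab 90 (x) x 270 (y) x 8 mm, with walls 17 mm above the bench forming 3 nests in a row along its y. Origin on the bench 20 mm to the +y side of the middle nest. Pivot post at y = +110 mm, round it a grey drum 55 mm high with two pin holes 60 mm from the pivot: green dots on the pivot's +y side, yellow dots on its -x side.
- keeper (a joint): Angle of the blue arm, rad, counter-clockwise from above. 0: over the nests (along bed -y), knob at the green hole (bed +y of the pivot). 1.571: along bed +x, clear, knob at the yellow hole (bed -x). A bar 26 mm wide, 59 to 67 mm above the bench, 215 mm from pivot to tip, plus a 65 mm tail with the knob. Turns lightly, stays where left. A hole takes the pin within 0.025 rad.
- plunger (a joint): Lift of the sprung plunger, m: 0 = home in a hole (locked), 0.008 = its pin rests on top of the drum, 0.018 = its stop. The arm turns freely from about 0.010 up. A spring pulls it down with 4 N at home to 8 N at the stop; let go, it drops home when over a hole.
- knob (a point): Middle of the plunger's red round knob, 24 mm in diameter, 30 mm tall, on the arm's tail 60 mm from the pivot axis. With the plunger home this point is 91 mm above the bench (knob from 76 to 106 mm). It can be pinched from above in any direction.
- pivot (a point): Point on the keeper arm's vertical pivot axis, on the arm's top, 67 mm above the bench.
- nest0 (a point): Centre of the floor of nest 0 (farthest from the pivot), 8 mm above the bench, axes as the bed's. Pocket 47 (x) x 31 (y) mm, 9 mm deep, its mouth sloped 2.5 mm wider all round; 60 mm from the next. A brass key pin, 6 mm thick, 8 mm tall, stands 17.5 mm from the centre at the +x or the -x end: it differs by nest and start. A die with its notch at the other end rides on the pin, several mm proud.
- nest1 (a point): Centre of the floor of nest 1 (middle), as nest 0.
- nest2 (a point): Centre of the floor of nest 2 (nearest the pivot, 70 mm from it), as nest 0.
- tray: Shallow wooden tray fixed to the bench, 200 (x) x 120 (y) x 18 mm outside, walls and floor 4 mm thick, for the fillers. Origin: centre of its underside; z up.
- die0: Brass stamping die, 160 g: base 44 x 28 x 12 mm with a grip block 22 (along x) x 16 (along y) x 34 mm centred on it, 46 mm tall in all. The +x end of the base has a notch 10 mm wide, 10 mm deep, through the base's height; the -x end is plain. Origin: centre of the underside; x along the length to the notch. Stands on the bench right of the tray, any yaw. May be absent.
- die1: Brass stamping die, 160 g: base 44 x 28 x 12 mm with a grip block 22 (along x) x 16 (along y) x 34 mm centred on it, 46 mm tall in all. The +x end of the base has a notch 10 mm wide, 10 mm deep, through the base's height; the -x end is plain. Origin: centre of the underside; x along the length to the notch. Stands on the bench right of the tray, any yaw. May be absent.
- die2: Brass stamping die, 160 g: base 44 x 28 x 12 mm with a grip block 22 (along x) x 16 (along y) x 34 mm centred on it, 46 mm tall in all. The +x end of the base has a notch 10 mm wide, 10 mm deep, through the base's height; the -x end is plain. Origin: centre of the underside; x along the length to the notch. Stands on the bench right of the tray, any yaw. May be absent.
- filler0: Black plastic filler block, 70 g, of the same outline as a die (base 44 x 28 x 12 mm, grip block 22 x 16 x 34 mm, 46 mm tall), but notched at both ends, so that it sits in any nest either way round. Origin: centre of the underside; x along the length. At the start it sits fully home in nest 0, its length along the bed's x.
- filler1: Black plastic filler block, 70 g, of the same outline as a die (base 44 x 28 x 12 mm, grip block 22 x 16 x 34 mm, 46 mm tall), but notched at both ends, so that it sits in any nest either way round. Origin: centre of the underside; x along the length. At the start it sits fully home in nest 1, its length along the bed's x.
- filler2: Black plastic filler block, 70 g, of the same outline as a die (base 44 x 28 x 12 mm, grip block 22 x 16 x 34 mm, 46 mm tall), but notched at both ends, so that it sits in any nest either way round. Origin: centre of the underside; x along the length. At the start it sits fully home in nest 2, its length along the bed's x.
- mallet: Bystander: wooden mallet, 240 mm, lying between the robot and the die bed. Leave it alone.
- awl: Bystander: awl with a dark wooden handle, 160 mm, lying beyond the dies. Leave it alone.
- dye: Bystander: amber dye bottle, 44 mm in diameter, 90 mm tall, standing beyond the tray. Leave it alone.
- wax: Bystander: wax jar, 60 mm in diameter, 50 mm tall, near the robot, before the tray and the bed. Leave it alone.
- mug: Bystander: white mug, 80 mm in diameter, 90 mm tall, left of the die bed. Leave it alone.
- weight: Bystander: dark steel paperweight, 60 mm in diameter, 50 mm tall, left of the die bed. Leave it alone.
Things that resemble listed ones, but are neither listed nor needed, are in the scene too. What is shaped like the filler1 but pink is not meant. Leave any white look-alike of the tray alone.

How it is judged:
By the outcome, as a careful person would: the job done as asked, in the order asked, and still so for the second after the job is handed in, with the robot touching nothing.
Of die0, die1, die2 only 2 to 3 are there at a start; the rules pass over those that are not, and their reading is None.
At some moment in a run one of die0, die1, die2 may be knocked a few centimetres aside while the robot is not near it.
Once in a run the grip may slacken for a moment while it holds something.
It also fails if it takes over 210 s, if anything falls off the work surface, if the arm or the gripper's body presses on something with over 40 N, if the wrist force passes 120 N, or if a joint passes its speed limit or range.

### The arm

A 6-joint arm with a two-finger parallel gripper is mounted at the origin on the work surface. World frame = base frame: x ahead of the robot, y to its left, z up, the work surface at z = 0. Lengths are in m, angles in rad, forces in N, time in s.
With the tool pointing down it reaches from about 0.25 to 0.775 m from the base axis. Payload 4 kg.
Tool frame: the origin (TCP) lies on the centre line of the jaws, within the pads' length; the fingertips stand 8 mm ahead of it and the grasp point (between the pads) lies 11 mm behind it; z points along the fingers, y is the line along which they close (so a half turn about z gives the same grasp; the last joint's range is limited). The gripper opens to 94 mm and grips with 3 to 60 N. Pads are 16 mm wide; open, the fingers measure 119 mm over their backs; the gripper's body (75 mm by 177 mm) begins 78 mm behind the grasp point.
Start: joints at [1.084, 0.087, 1.371, -0, 1.684, -0.103], TCP at [0.206, 0.51, 0.214] pointing down, gripper open.
Joint ranges: [-3.1, 3.1], [-0.76, 2.03], [0.27, 2.55], [-1.08, 4.22], [0.17, 2.65], [-2.57, 2.57]. Speed limits (rad/s): [2.79, 2.79, 3.14, 3.14, 3.14, 3.14].

### API

Orientations are given as [roll, pitch, yaw] about the fixed x, y, z axes, in that order (R = Rz(yaw) Ry(pitch) Rx(roll)).
In Python, from rig import sensors, eyes, sign_off gives the robot as it stands. The module is installed in compiled form; this text tells all that it offers.
- The arm moves only by the shell command python3 -m crank 'ROWS' [FORCE]. ROWS is JSON, a list of rows, each an object with "linear": the shift along the tool's x, y, z in units of 50 mm (1.0 is 50 mm), a list of three; "dr": the turn, a rotation vector about the tool's x, y, z in units of 5 degrees (1.0 is 5 degrees), a list of three; "claw": the opening, from -1 (shut) to 1 (fully open), so that 0 is half open. A call has 1 to 12 rows; each row shifts and turns the commanded pose from where the row before left it, along the tool's axes as they then stand; what a row does not reach is not made up. A row lasts 1/10 s, in which the tool goes at most 50 mm and 8.59 degrees, less where a joint would pass 70% of its speed; a pose out of reach is approached as far as the arm can. A call is refused whole if a number of a shift passes 1 or a number of a turn 1, either way. A call with a gripper value outside its range is refused whole. The fingers move at their own pace and stop on an object; FORCE is the grip in N (left out, the last holds). Time passes only in rows, so rows that do not move let the fingers close. It gives the time, the measured TCP pose, the force, the opening and the grip force at its end, in the units of the state.
- sensors.state(): the state, without advancing time (a new reading comes with each control period).
- eyes.camera(name): name is "scene" or "side" or "wrist"; returns a dict with "image" (400x640x3 uint8, red, green, blue), "fx", "fy", "cx", "cy" (pixels), "R" (3x3) and "t" (3): a world point X has camera coordinates R X + t. Camera axes: x right, y down, z forward; pixel columns grow to the right and rows downward; lengths in m; the calibration is good to about 2 mm. A picture is of the moment at which its call begins. There is no depth.
- sign_off(): hands the job in; it is judged then, once.
The state is a dict: "time": time; "joint_pos": joint angles; "dq": joint speeds; "tau": joint torques, N m; "eef_pos": TCP position; "eef_rot": TCP orientation; "wrist_force": force on the tool from outside, world axes, zero at the start; "torque": the same for the moment, N m; "finger_gap": opening from 0.0 (shut) to 1.0 (fully open); "gripper_force": force on a finger pad.
Only numpy, scipy, OpenCV 4.12 (cv2) and the standard library are available. Lean on these libraries where they do the work, as an engineer would, in place of code of your own. Each camera call takes 0.05 s, during which the arm holds its last target. There are 200 camera calls.

## Working session

There is one attempt and no reset: what is moved stays moved. The work goes in short steps, Python scripts to look and compute and a shell command to move; the robot and the scene stay as the last step left them, time stands still between calls to the robot, and variables do not carry over. Pictures are saved under pics/ and viewed, at most 14 in all, crops included, and the job is handed in when it is done.

```bash
mkdir -p pics
cat > h.py <<'E'
import numpy as np, cv2
from rig import sensors, eyes, sign_off
from scipy.spatial.transform import Rotation as Ro
def snap(n,f):
    c=eyes.camera(n); cv2.imwrite('pics/'+f+'.png',c['image'][:,:,::-1]); np.savez('pics/'+f+'.npz',**c); return c
def ray(c,u,v,z):
    "world point at height z on pixel u,v"
    R=np.array(c['R']);t=np.array(c['t']);o=-R.T@t
    d=R.T@np.array([(u-c['cx'])/c['fx'],(v-c['cy'])/c['fy'],1]); return o+d*(z-o[2])/d[2]
def pix(c,X):
    p=np.array(c['R'])@np.array(X)+np.array(c['t']); return c['fx']*p[0]/p[2]+c['cx'],c['fy']*p[1]/p[2]+c['cy']
def to(x,y,z,yaw=None):
    "print required tool-frame shift (units) and turn to a pointing-down pose"
    s=sensors.state(); p=np.array(s['eef_pos']); r=Ro.from_euler('xyz',s['eef_rot'])
    print('pos',p.round(4),'rot',np.round(s['eef_rot'],3),'t',s['time'])
    print('units',(r.inv().apply(np.array([x,y,z])-p)/.05).round(3))
    if yaw is not None: print('dr',np.degrees((r.inv()*Ro.from_euler('xyz',[np.pi,0,yaw])).as_rotvec()).round(2)/5)
E
python3 - <<'E'
from h import *
for n in('scene','side','wrist'):
    c=snap(n,n+'0'); print(n,c['fx'],np.round(-np.array(c['R']).T@c['t'],3))
print(sensors.state())
E
```

```text
scene 518.4379790756742 [ 1.28  -0.362  1.007]
side 370.42105525544486 [ 0.402 -0.749  0.617]
wrist 339.71611250066906 [0.138 0.537 0.383]
{'time': 0.15, 'joint_pos': array([ 1.08387744e+00,  8.78132156e-02,  1.37182588e+00, -1.70506154e-06,
        1.68357896e+00, -1.03092134e-01]), 'dq': array([-0.00059765, -0.00064904, -0.00380836,  0.00039181, -0.00149   ,
       -0.0003093 ]), 'tau': array([ 1.61448181e-03, -3.40639579e+01, -3.02794254e+01,  7.18361652e-02,
        3.04815976e-02, -9.93697131e-05]), 'eef_pos': array([0.20578539, 0.50965072, 0.21259894]), 'eef_rot': array([-3.13997571e+00, -1.65583290e-04,  2.75776557e+00]), 'wrist_force': array([-0.02960272,  0.56128741, -0.35480899]), 'torque': array([ 0.01993708, -0.00189119,  0.04483669]), 'gripper_force': 0.0, 'finger_gap': 1.001328225417616}
```

View pics/scene0.png

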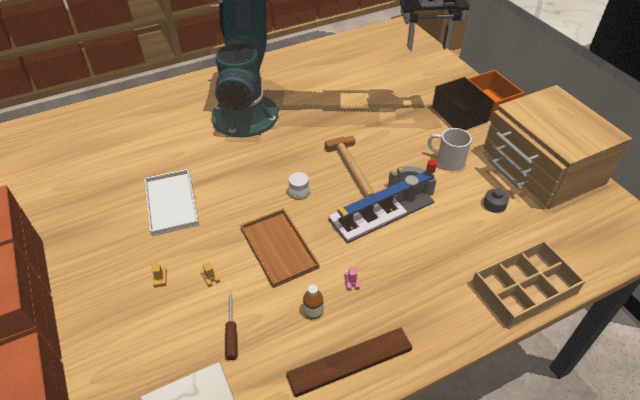

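View pics/side0.png

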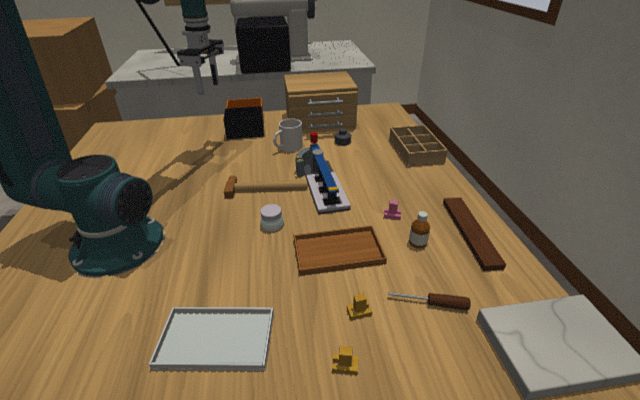

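The scene shows two brass dies, at (159,275) and (209,272) in scene and (346,362), (360,306) in side. The pink look-alike is at (352,278), the wooden tray at (279,246) and the white look-alike tray at (171,200). The bed is at (383,205) with the red knob at (432,166). I'll take one close crop of the bed and one of the dies.

Run:
```python
import cv2,numpy as np
a=cv2.imread('pics/scene0.png')
b=cv2.resize(a[145:245,320:445],None,fx=6,fy=6,interpolation=cv2.INTER_CUBIC)
cv2.imwrite('pics/c1.png',b[:600,:750])
d=cv2.resize(a[255:295,140:230],None,fx=8,fy=8,interpolation=cv2.INTER_CUBIC)
s=cv2.imread('pics/side0.png')
e=cv2.resize(s[290:375,325:380],None,fx=3.76,fy=3.76,interpolation=cv2.INTER_CUBIC)[:320]
d=d[:,:560]
cv2.imwrite('pics/c2.png',np.hstack([d,e]))
```

```text
(no output)
```

View pics/c1.png

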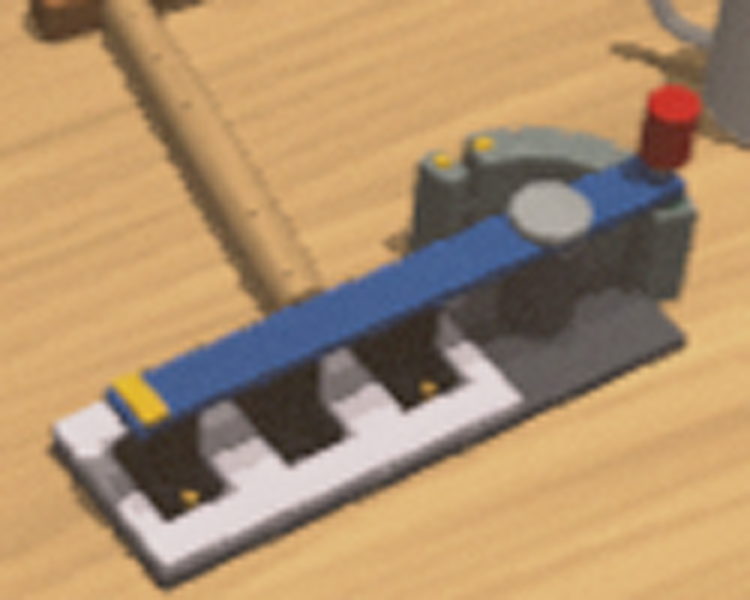

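View pics/c2.png

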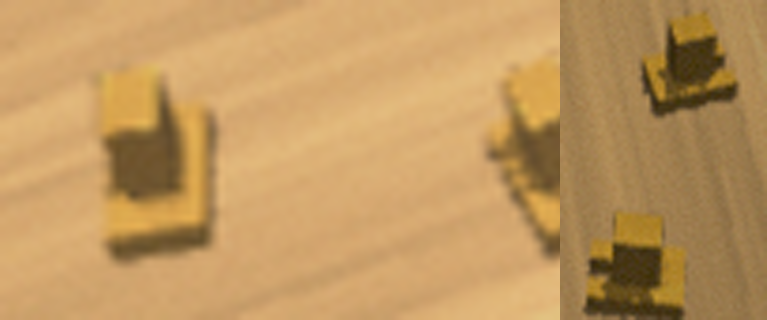

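The crop shows the pivot cap at scene (412,180.3), the knob top at (432.5,162.2), and yellow dots at the -x holes. Pins are visible at the +x end in nest 0 and nest 2, so nest 1 is probably at -x.

Run:
```python
from h import *
c=dict(np.load('pics/scene0.npz')); s=dict(np.load('pics/side0.npz'))
f=lambda u,v,z:ray(c,320+u/6,145+v/6,z)[:2]
P=f(552,212,.070);K=f(675,103,.106);T=f(123,410,.067)
L=f(55,430,.017);B=f(165,567,.017);Rr=f(520,395,.017)
for n,v in zip('PKTLBR',(P,K,T,L,B,Rr)): print(n,v.round(4))
ang=lambda a,b:np.degrees(np.arctan2(*(b-a)[::-1]))
print('bed +y dir deg',ang(T,K),ang(P,K),ang(B,Rr), 'x dir',ang(L,B), np.linalg.norm(L-B),np.linalg.norm(B-Rr),np.linalg.norm(T-P),np.linalg.norm(K-P))
# die grip block tops z=.046
for n,(u,v) in dict(A=(140+131/8,255+100/8)).items(): print(n,ray(c,u,v,.046))
print('side A',ray(s,325+(638-560)/3.76,290+228/3.76,.046),'B',ray(s,325+(690-560)/3.76,290+28/3.76,.046))
# tray corners (scene, top z .018)
for u,v in ((241,225),(284,210),(318,263),(275,284)): print('tray',ray(c,u,v,.018).round(3))
for u,v in ((299,178),(432,133)): print(ray(c,u,v,.05).round(3))
for u,v in ((313,290),): print('dye',ray(c,u,v,.09).round(3))
print('mallet',ray(c,340,142,.03).round(3),ray(c,366,192,.02).round(3))
to(P[0],P[1],.2)
```

```text
P [0.5372 0.2586]
K [0.5343 0.3172]
T [0.5516 0.0443]
L [0.5098 0.035 ]
B [0.5958 0.0411]
R [0.582  0.2205]
bed +y dir deg 93.61324224306959 92.81073028522962 94.42229268479734 x dir 4.071458725922965 0.0863003308604056 0.179962692527104 0.21482664340463298 0.05868725705157565
A [ 0.49084016 -0.39655598  0.046     ]
side A [ 0.48970933 -0.39742439  0.046     ] B [ 0.53838474 -0.29261041  0.046     ]
tray [ 0.435 -0.175  0.018]
tray [ 0.438 -0.058  0.018]
tray [ 0.627 -0.055  0.018]
tray [ 0.636 -0.168  0.018]
[0.379 0.013 0.05 ]
[0.386 0.429 0.05 ]
dye [ 0.732 -0.117  0.09 ]
mallet [0.28  0.188 0.03 ] [0.479 0.16  0.02 ]
pos [0.2058 0.5097 0.2126] rot [-3.14  -0.     2.758] t 0.15
units [-8.026 -2.173  0.254]
```

```bash
python3 -c "
from h import *
to(.534,.317,.19,np.radians(93.8))"
```

```text
pos [0.2058 0.5097 0.2126] rot [-3.14  -0.     2.758] t 0.15
units [-7.53  -1.114  0.453]
dr [-1.8000e-02  8.0000e-03  1.2842e+01]
```

```bash
python3 -m crank '[{"linear":[-0.7,-0.1,0.045],"dr":[0,0,0],"claw":0.1},{"linear":[-0.7,-0.1,0.045],"dr":[0,0,0],"claw":0.1},{"linear":[-0.7,-0.1,0.045],"dr":[0,0,0],"claw":0.1},{"linear":[-0.7,-0.1,0.045],"dr":[0,0,0],"claw":0.1},{"linear":[-0.7,-0.1,0.045],"dr":[0,0,0],"claw":0.1},{"linear":[-0.7,-0.1,0.045],"dr":[0,0,0],"claw":0.1},{"linear":[-0.7,-0.1,0.045],"dr":[0,0,0],"claw":0.1},{"linear":[-0.7,-0.1,0.045],"dr":[0,0,0],"claw":0.1},{"linear":[-0.7,-0.1,0.045],"dr":[0,0,0],"claw":0.1},{"linear":[-0.7,-0.1,0.045],"dr":[0,0,0],"claw":0.1},{"linear":[-0.53,-0.114,0],"dr":[0,0,0],"claw":0.1}]' 30
python3 -m crank '[{"linear":[0,0,0],"dr":[0,0,1],"claw":0.1},{"linear":[0,0,0],"dr":[0,0,1],"claw":0.1},{"linear":[0,0,0],"dr":[0,0,1],"claw":0.1},{"linear":[0,0,0],"dr":[0,0,1],"claw":0.1},{"linear":[0,0,0],"dr":[0,0,1],"claw":0.1},{"linear":[0,0,0],"dr":[0,0,1],"claw":0.1},{"linear":[0,0,0],"dr":[0,0,1],"claw":0.1},{"linear":[0,0,0],"dr":[0,0,1],"claw":0.1},{"linear":[0,0,0],"dr":[0,0,1],"claw":0.1},{"linear":[0,0,0],"dr":[0,0,1],"claw":0.1},{"linear":[0,0,0],"dr":[0,0,1],"claw":0.1},{"linear":[0,0,0],"dr":[0,0,1],"claw":0.1}]'
python3 -m crank '[{"linear":[0,0,0],"dr":[0,0,0.84],"claw":0.1},{"linear":[0,0,0],"dr":[0,0,0],"claw":0.1},{"linear":[0,0,0],"dr":[0,0,0],"claw":0.1}]'
python3 - <<'E'
from h import *
c=snap('wrist','w1'); im=c['image'].astype(int)
m=(im[:,:,0]>120)&(im[:,:,1]<60)&(im[:,:,2]<60)
v,u=np.nonzero(m); print(m.sum(),u.min(),u.max(),v.min(),v.max())
print('cam',-np.array(c['R']).T@c['t']);print(np.round(c['R'],2))
print('tcp pix',pix(c,[.534,.317,.106]))
to(.534,.317,.19,np.radians(93.8))
E
```

```text
time: 1.25
eef_pos: [0.5355, 0.3159, 0.1897]
eef_rot: [-3.14, -0.001, 2.757]
wrist_force: [0.4, 0.2, 0.1]
finger_gap: 0.551
gripper_force: 0.0
time: 2.45
eef_pos: [0.534, 0.3173, 0.1903]
eef_rot: [-3.14, 0.0, 1.707]
wrist_force: [0.0, 0.9, -0.3]
finger_gap: 0.548
gripper_force: 0.0
time: 2.75
eef_pos: [0.5341, 0.3173, 0.1906]
eef_rot: [-3.141, 0.0, 1.639]
wrist_force: [-1.2, -0.5, -0.3]
finger_gap: 0.554
gripper_force: 0.0
341 304 332 192 210
cam [0.52850026 0.3898671  0.36148666]
[[ 1.    0.07  0.  ]
 [ 0.07 -0.97  0.25]
 [ 0.02 -0.25 -0.97]]
tcp pix (np.float64(322.5663267815004), np.float64(208.7648195696775))
pos [0.5341 0.3173 0.1907] rot [-3.141  0.     1.639] t 2.8
units [-0.006 -0.002  0.013]
dr [-0.006  0.002  0.016]
```

View pics/w1.png

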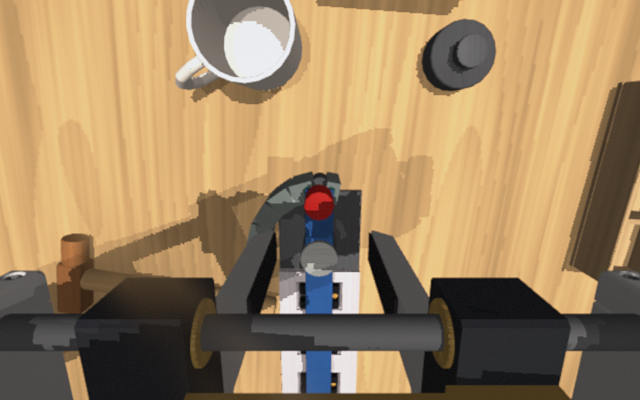

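The wrist view shows the knob at (319,203), the pivot cap at (319,258), and the arm lying over the nests. The mug at (245,40) and the paperweight at (460,52) are clear.

Run:
```python
from h import *
c=dict(np.load('pics/w1.npz'))
k=ray(c,319,202,.106);p=ray(c,319,258,.070);print(k,p,np.linalg.norm(k-p),np.degrees(np.arctan2(*(k-p)[1::-1])))
k=(k+[.534,.317,0])/2
to(k[0],k[1],.083)
```

```text
[0.53085635 0.32227009 0.106     ] [0.53473528 0.25913552 0.07      ] 0.07278063165412907 93.51578264293258
pos [0.5341 0.3173 0.1907] rot [-3.141  0.     1.639] t 2.8
units [ 0.049 -0.029  2.153]
```

```bash
python3 -m crank '[{"linear":[0.02,-0.02,0.43],"dr":[0,0,0],"claw":0.1},{"linear":[0.02,-0.02,0.43],"dr":[0,0,0],"claw":0.1},{"linear":[0,0,0.43],"dr":[0,0,0],"claw":0.1},{"linear":[0,0,0.43],"dr":[0,0,0],"claw":0.1},{"linear":[0,0,0.42],"dr":[0,0,0],"claw":0.1},{"linear":[0,0,0],"dr":[0,0,0],"claw":-1},{"linear":[0,0,0],"dr":[0,0,0],"claw":-1},{"linear":[0,0,0],"dr":[0,0,0],"claw":-1},{"linear":[0,0,0],"dr":[0,0,0],"claw":-1},{"linear":[0,0,0],"dr":[0,0,0],"claw":-1},{"linear":[0,0,0],"dr":[0,0,0],"claw":-1},{"linear":[0,0,0],"dr":[0,0,0],"claw":-1}]' 30
```

```text
time: 4.0
eef_pos: [0.5327, 0.3198, 0.0858]
eef_rot: [3.139, -0.001, 1.637]
wrist_force: [-1.6, 0.9, 5.7]
finger_gap: 0.25
gripper_force: 30.0
```

```bash
python3 -m crank '[{"linear":[0,0,-0.1],"dr":[0,0,0],"claw":-1},{"linear":[0,0,-0.1],"dr":[0,0,0],"claw":-1},{"linear":[0,0,-0.1],"dr":[0,0,0],"claw":-1},{"linear":[0,0,0],"dr":[0,0,0],"claw":-1},{"linear":[0,0,0],"dr":[0,0,0],"claw":-1}]'
```

```text
time: 4.5
eef_pos: [0.5321, 0.3196, 0.0983]
eef_rot: [-3.141, -0.001, 1.638]
wrist_force: [2.1, 4.1, -6.9]
finger_gap: 0.245
gripper_force: 30.0
```

```bash
R='x'; python3 -m crank '[{"linear":[-0.0046,-0.105,0],"dr":[0,0,-1],"claw":-1},{"linear":[-0.0046,-0.105,0],"dr":[0,0,-1],"claw":-1},{"linear":[-0.0046,-0.105,0],"dr":[0,0,-1],"claw":-1},{"linear":[-0.0046,-0.105,0],"dr":[0,0,-1],"claw":-1},{"linear":[-0.0046,-0.105,0],"dr":[0,0,-1],"claw":-1},{"linear":[-0.0046,-0.105,0],"dr":[0,0,-1],"claw":-1},{"linear":[-0.0046,-0.105,0],"dr":[0,0,-1],"claw":-1},{"linear":[-0.0046,-0.105,0],"dr":[0,0,-1],"claw":-1},{"linear":[-0.0046,-0.105,0],"dr":[0,0,-1],"claw":-1},{"linear":[0,0,0],"dr":[0,0,0],"claw":-1},{"linear":[0,0,0],"dr":[0,0,0],"claw":-1}]'
```

```text
time: 5.6
eef_pos: [0.4897, 0.2995, 0.0983]
eef_rot: [-3.141, -0.002, 2.422]
wrist_force: [-0.5, 5.0, -7.6]
finger_gap: 0.248
gripper_force: 30.0
```

```bash
python3 -m crank '[{"linear":[-0.0046,-0.105,0],"dr":[0,0,-1],"claw":-1},{"linear":[-0.0046,-0.105,0],"dr":[0,0,-1],"claw":-1},{"linear":[-0.0046,-0.105,0],"dr":[0,0,-1],"claw":-1},{"linear":[-0.0046,-0.105,0],"dr":[0,0,-1],"claw":-1},{"linear":[-0.0046,-0.105,0],"dr":[0,0,-1],"claw":-1},{"linear":[-0.0046,-0.105,0],"dr":[0,0,-1],"claw":-1},{"linear":[-0.0046,-0.105,0],"dr":[0,0,-1],"claw":-1},{"linear":[-0.0046,-0.105,0],"dr":[0,0,-1],"claw":-1},{"linear":[-0.0046,-0.105,0],"dr":[0,0,-1],"claw":-1},{"linear":[0,0,0],"dr":[0,0,0],"claw":-1},{"linear":[0,0,0],"dr":[0,0,0],"claw":-1}]'
```

```text
time: 6.7
eef_pos: [0.4749, 0.2547, 0.0984]
eef_rot: [-3.141, -0.003, -3.078]
wrist_force: [-2.3, 1.4, -6.8]
finger_gap: 0.25
gripper_force: 30.0
```

```bash
python3 -m crank '[{"linear":[0,0,0.06],"dr":[0,0,0],"claw":-1},{"linear":[0,0,0.06],"dr":[0,0,0],"claw":-1},{"linear":[0,0,0.06],"dr":[0,0,0],"claw":-1},{"linear":[0,0,0.03],"dr":[0,0,0],"claw":-1},{"linear":[0,0,0],"dr":[0,0,0],"claw":-1}]'
```

```text
time: 7.2
eef_pos: [0.4752, 0.2552, 0.091]
eef_rot: [3.142, -0.001, -3.076]
wrist_force: [-8.6, -0.3, 6.8]
finger_gap: 0.245
gripper_force: 30.0
```

```bash
python3 -m crank '[{"linear":[0,0,-0.02],"dr":[0,0,0],"claw":-1},{"linear":[0,-0.02,0],"dr":[0,0,0],"claw":-1},{"linear":[0,0,0],"dr":[0,0,0],"claw":-1}]'
python3 -m crank '[{"linear":[0,-0.02,0],"dr":[0,0,0],"claw":-1},{"linear":[0,0,0],"dr":[0,0,0],"claw":-1}]'
python3 -m crank '[{"linear":[0,-0.02,0],"dr":[0,0,0],"claw":-1},{"linear":[0,0,0],"dr":[0,0,0],"claw":-1}]'
```

```text
time: 7.5
eef_pos: [0.4751, 0.2548, 0.0911]
eef_rot: [3.14, -0.001, -3.075]
wrist_force: [-7.4, 1.1, 3.5]
finger_gap: 0.246
gripper_force: 30.0
time: 7.7
eef_pos: [0.4752, 0.2544, 0.0911]
eef_rot: [3.139, -0.001, -3.075]
wrist_force: [-6.8, 3.8, 2.0]
finger_gap: 0.248
gripper_force: 30.0
time: 7.9
eef_pos: [0.4752, 0.254, 0.0911]
eef_rot: [3.138, -0.001, -3.074]
wrist_force: [-6.4, 4.8, 2.1]
finger_gap: 0.249
gripper_force: 30.0
```

```bash
python3 -m crank '[{"linear":[0,0,0],"dr":[0,0,0],"claw":-0.2},{"linear":[0,0,0],"dr":[0,0,0],"claw":-0.2},{"linear":[0,0,0],"dr":[0,0,0],"claw":-0.2},{"linear":[0,0,0],"dr":[0,0,0],"claw":-0.2}]'
python3 - <<'E'
from h import *
c=snap('scene','s2'); a=cv2.imread('pics/s2.png')
w=snap('wrist','w2')
b=cv2.resize(a[140:230,350:450],None,fx=6,fy=6,interpolation=cv2.INTER_CUBIC)
cv2.imwrite('pics/c3.png',b)
im=w['image'].astype(int);m=(im[:,:,0]>120)&(im[:,:,1]<60)&(im[:,:,2]<60)
v,u=np.nonzero(m); print(m.sum(),u.min(),u.max(),v.min(),v.max())
E
```

```text
time: 8.3
eef_pos: [0.477, 0.2519, 0.0901]
eef_rot: [-3.141, 0.002, -3.076]
wrist_force: [0.4, -0.3, 0.3]
finger_gap: 0.401
gripper_force: 0.0
1136 305 347 241 280
```

View pics/c3.png

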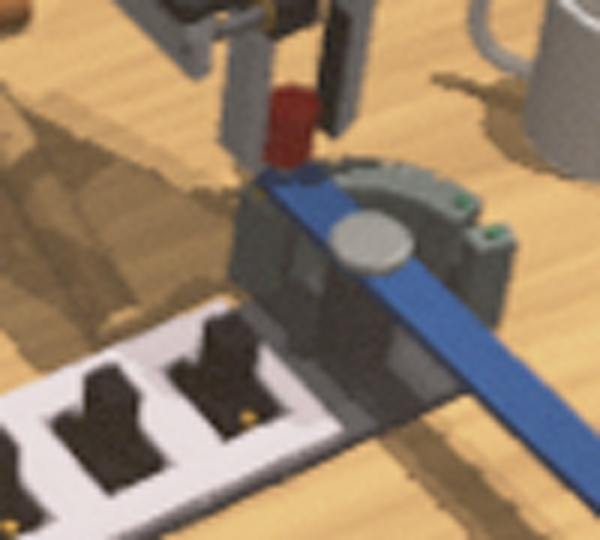

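The crop shows the arm swung clear along bed +x, with the knob near the yellow hole at about scene (399,162). I'll compare its pixel height with the home position at the start.

Run:
```python
from h import *
piv=np.array([.536,.2588])
for f,a in(('scene0',93.7),('s2',183.7)):
    c=dict(np.load(f'pics/{f}.npz')); im=c['image'].astype(int)[140:200,380:450]
    m=(im[:,:,0]>1.8*im[:,:,1])&(im[:,:,0]>1.8*im[:,:,2])&(im[:,:,0]>70)
    v,u=np.nonzero(m); k=piv+.06*np.array([np.cos(np.radians(a)),np.sin(np.radians(a))])
    print(f,m.sum(),u.min()+380,u.max()+380,v.min()+140,v.max()+140,u.mean()+380,v.mean()+140,[np.round(pix(c,[*k,z]),1) for z in(.076,.091,.099,.106)])
    hsv=cv2.cvtColor(c['image'],cv2.COLOR_RGB2HSV)
    b=((hsv[:,:,0]>105)&(hsv[:,:,0]<125)&(hsv[:,:,1]>140)&(hsv[:,:,2]>70)).astype(np.uint8)
    b[:140]=0;b[:, :300]=0;b[:,520:]=0
    v,u=np.nonzero(b); P=np.array([ray(c,x,y,.067)[:2] for x,y in zip(u,v)])
    d=P-P.mean(0);w=np.linalg.svd(d,full_matrices=False)[2][0];w=w if w@(P.mean(0)-piv)>0 else -w
    print('arm dir',len(P),np.degrees(np.arctan2(w[1],w[0])),'pivot offset from axis mm',1e3*np.cross(w,piv-P.mean(0)))
```

```text
scene0 108 427 436 159 172 431.1759259259259 165.47222222222223 [array([430.8, 170. ]), array([431.6, 165.8]), array([432.1, 163.5]), array([432.5, 161.5])]<stdin>:12: RuntimeWarning: Mean of empty slice.
  ret = ret.dtype.type(ret / rcount)
Traceback (most recent call last):
numpy.linalg.LinAlgError: 1-dimensional array given. Array must be at least two-dimensional
```

Run:
```python
from h import *
piv=np.array([.536,.2588])
for f,a in(('scene0',93.7),('s2',183.7)):
    c=dict(np.load(f'pics/{f}.npz')); I=c['image'].astype(int);im=I[140:200,380:450]
    m=(im[:,:,0]>1.8*im[:,:,1])&(im[:,:,0]>1.8*im[:,:,2])&(im[:,:,0]>70)
    v,u=np.nonzero(m); k=piv+.06*np.array([np.cos(np.radians(a)),np.sin(np.radians(a))])
    print(f,m.sum(),v.min()+140,v.max()+140,u.mean()+380,v.mean()+140,[np.round(pix(c,[*k,z]),1) for z in(.076,.091,.099,.106)])
    b=(I[:,:,2]>1.6*I[:,:,0])&(I[:,:,2]>60)&(I[:,:,2]>1.2*I[:,:,1]); b[:140]=0;b[:, :300]=0;b[:,520:]=0;b[280:]=0
    v,u=np.nonzero(b); P=np.array([ray(c,x,y,.067)[:2] for x,y in zip(u,v)])
    d=P-P.mean(0);w=np.linalg.svd(d,full_matrices=False)[2][0];w=w if w@(P.mean(0)-piv)>0 else -w
    q=piv-P.mean(0);print('arm dir',len(P),np.degrees(np.arctan2(w[1],w[0])),'off mm',1e3*(w[0]*q[1]-w[1]*q[0]))
```

```text
scene0 108 159 172 431.1759259259259 165.47222222222223 [array([430.8, 170. ]), array([431.6, 165.8]), array([432.1, 163.5]), array([432.5, 161.5])]
arm dir 620 -86.70343406183284 off mm -1.7206022846866917
s2 93 155 167 398.0322580645161 160.74193548387098 [array([398.2, 164.5]), array([398.7, 160.3]), array([399., 158.]), array([399.3, 156. ])]
arm dir 645 5.00205157680606 off mm 3.1193102579684417
```

The knob is home at yellow (v 160.7 against a predicted 160.3; raised would be about 158). Next I'll raise and look at the nests.

```bash
python3 -m crank '[{"linear":[0,0,-0.5],"dr":[0,0,0],"claw":-0.2},{"linear":[0,0,-0.6],"dr":[0,0,0],"claw":-0.2},{"linear":[0,0,-0.6],"dr":[0,0,0],"claw":-0.2},{"linear":[0,0,-0.6],"dr":[0,0,0],"claw":0},{"linear":[0,0,0],"dr":[0,0,0],"claw":0}]'
python3 -c "
from h import *
to(.5444,.129,.205,np.radians(183.7))"
```

```text
time: 8.9
eef_pos: [0.4787, 0.2529, 0.21]
eef_rot: [3.139, 0.01, -3.075]
wrist_force: [0.3, -0.2, -0.1]
finger_gap: 0.494
gripper_force: 0.0
pos [0.4787 0.2529 0.21  ] rot [ 3.139  0.01  -3.075] t 8.9
units [-1.146 -2.56   0.104]
dr [0.034 0.114 0.018]
```

```bash
python3 -m crank '[{"linear":[-0.23,-0.51,0.02],"dr":[0,0,0],"claw":0},{"linear":[-0.23,-0.51,0.02],"dr":[0,0,0],"claw":0},{"linear":[-0.23,-0.51,0.02],"dr":[0,0,0],"claw":0},{"linear":[-0.23,-0.51,0.02],"dr":[0,0,0],"claw":0},{"linear":[-0.23,-0.51,0.02],"dr":[0,0,0],"claw":0},{"linear":[0,0,0],"dr":[0,0,0],"claw":0},{"linear":[0,0,0],"dr":[0,0,0],"claw":0}]'
python3 -c "
from h import *
c=snap('wrist','w3'); cv2.imwrite('pics/w3v.png',cv2.resize(c['image'][:,:,::-1],(800,500),interpolation=cv2.INTER_CUBIC))
for n in ((.5405,.1889),(.5444,.1290),(.5483,.0692)): print(np.round(pix(c,[*n,.054]),1))
to(.5444,.129,.205,np.radians(183.7))"
```

```text
time: 9.6
eef_pos: [0.5416, 0.1285, 0.1981]
eef_rot: [3.141, -0.002, -3.076]
wrist_force: [-0.9, 0.7, 0.5]
finger_gap: 0.498
gripper_force: 0.0
[385.5 195.5]
[322.6 195.5]
[259.8 195.5]
pos [0.5414 0.1291 0.1985] rot [ 3.141e+00 -2.000e-03 -3.075e+00] t 9.65
units [-0.059 -0.006 -0.13 ]
dr [ 0.006 -0.02   0.02 ]
```

View pics/w3v.png

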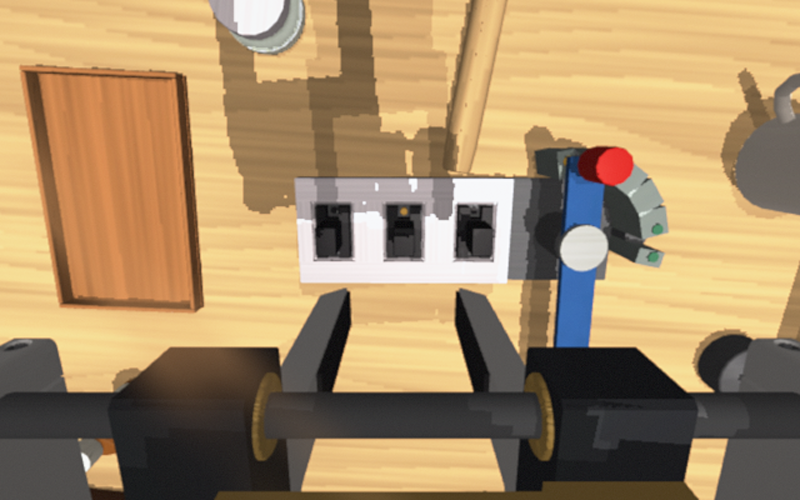

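The view shows pockets at 1.25x scale: nest 0 at (333,232), nest 1 at (404,233) with its pin at the -x end (404,212), and nest 2 at (476,232). I'll free nests 0 and 2, whose pins are both at +x.

```bash
python3 -c "
from h import *
c=dict(np.load('pics/w3.npz'))
g=cv2.cvtColor(c['image'],cv2.COLOR_RGB2GRAY)
for u0,u1 in((247,290),(303,346),(360,402)):
    m=(g[158:215,u0:u1]<150).astype(np.uint8); n,l,st,ce=cv2.connectedComponentsWithStats(m); i=1+st[1:,4].argmax(); x,y,w,h,a=st[i]
    print((u0+x,158+y,w,h), ray(c,u0+x+w/2,158+y+h/2,.017).round(4))
print([pix(c,[*n,.017]) for n in ((.5483,.0692),(.5444,.1290),(.5405,.1889))])
for u,v in((22,70),(184,76),(200,308),(62,303)): print('tray',ray(c,u/1.25,v/1.25,.018).round(3))
to(.5483,.0692,.10,np.radians(183.7))"
```

```text
(np.int32(248), np.int32(158), np.int32(35), np.int32(51)) [0.5443 0.0686 0.017 ]
(np.int32(306), np.int32(161), np.int32(34), np.int32(48)) [0.5419 0.1293 0.017 ]
(np.int32(363), np.int32(163), np.int32(33), np.int32(46)) [0.5391 0.1891 0.017 ]
[(np.float64(265.9748654220223), np.float64(187.26740036057285)), (np.float64(322.52581092959304), np.float64(187.28203028324714)), (np.float64(379.16948321089376), np.float64(187.30269135951076))]
tray [ 0.435 -0.172  0.018]
tray [ 0.431 -0.048  0.018]
tray [ 0.623 -0.046  0.018]
tray [ 0.626 -0.167  0.018]
pos [0.5414 0.1291 0.1985] rot [ 3.141e+00 -2.000e-03 -3.075e+00] t 9.65
units [-0.061 -1.206  1.969]
dr [ 0.006 -0.02   0.02 ]
```

```bash
python3 -m crank '[{"linear":[-0.02,-0.4,0],"dr":[0,0,0],"claw":0},{"linear":[-0.02,-0.4,0.3],"dr":[0,0,0],"claw":0},{"linear":[-0.01,-0.4,0.5],"dr":[0,0,0],"claw":0},{"linear":[0,0,0.6],"dr":[0,0,0],"claw":0},{"linear":[0,0,0.6],"dr":[0,0,0],"claw":0},{"linear":[0,0,0.6],"dr":[0,0,0],"claw":0},{"linear":[0,0,0.4],"dr":[0,0,0],"claw":0},{"linear":[0,0,0.29],"dr":[0,0,0],"claw":0},{"linear":[0,0,0],"dr":[0,0,0],"claw":0},{"linear":[0,0,0],"dr":[0,0,0],"claw":0}]'
python3 -m crank '[{"linear":[0,0,0],"dr":[0,0,0],"claw":-1},{"linear":[0,0,0],"dr":[0,0,0],"claw":-1},{"linear":[0,0,0],"dr":[0,0,0],"claw":-1},{"linear":[0,0,0],"dr":[0,0,0],"claw":-1},{"linear":[0,0,0],"dr":[0,0,0],"claw":-1},{"linear":[0,0,0],"dr":[0,0,0],"claw":-1}]' 25
```

```text
time: 10.65
eef_pos: [0.5489, 0.0697, 0.0356]
eef_rot: [3.141, 0.001, -3.074]
wrist_force: [0.8, 0.2, 0.5]
finger_gap: 0.498
gripper_force: 0.0
time: 11.25
eef_pos: [0.5488, 0.069, 0.0355]
eef_rot: [3.141, 0.001, -3.075]
wrist_force: [-0.3, -0.0, 2.2]
finger_gap: 0.17
gripper_force: 25.0
```

```bash
python3 -m crank '[{"linear":[0,0,-0.2],"dr":[0,0,0],"claw":-1},{"linear":[0,0,-0.5],"dr":[0,0,0],"claw":-1},{"linear":[0,0,-0.5],"dr":[0,0,0],"claw":-1},{"linear":[0,0,-0.5],"dr":[0,0,0],"claw":-1},{"linear":[-0.06,-0.6,0],"dr":[0,0,0],"claw":-1},{"linear":[-0.06,-0.6,0],"dr":[0,0,0],"claw":-1},{"linear":[-0.07,-0.6,0],"dr":[0,0,0],"claw":-1},{"linear":[-0.07,-0.6,0],"dr":[0,0,0],"claw":-1},{"linear":[-0.07,-0.6,0],"dr":[0,0,0],"claw":-1},{"linear":[-0.06,-0.61,0],"dr":[0,0,0],"claw":-1},{"linear":[0,0,0],"dr":[0,0,0],"claw":-1},{"linear":[0,0,0],"dr":[0,0,0],"claw":-1}]'
```

```text
time: 12.45
eef_pos: [0.5798, -0.1101, 0.12]
eef_rot: [3.141, -0.0, -3.077]
wrist_force: [-0.5, 1.2, -0.5]
finger_gap: 0.173
gripper_force: 25.0
```

```bash
python3 -m crank '[{"linear":[0,0,0.5],"dr":[0,0,0],"claw":-1},{"linear":[0,0,0.5],"dr":[0,0,0],"claw":-1},{"linear":[0,0,0.4],"dr":[0,0,0],"claw":-1},{"linear":[0,0,0.2],"dr":[0,0,0],"claw":-1},{"linear":[0,0,0.14],"dr":[0,0,0],"claw":-1},{"linear":[0,0,0],"dr":[0,0,0],"claw":-1},{"linear":[0,0,0],"dr":[0,0,0],"claw":-1}]'
python3 -m crank '[{"linear":[0,0,0],"dr":[0,0,0],"claw":-0.2},{"linear":[0,0,0],"dr":[0,0,0],"claw":-0.2},{"linear":[0,0,0],"dr":[0,0,0],"claw":-0.2},{"linear":[0,0,-0.4],"dr":[0,0,0],"claw":-0.2},{"linear":[0,0,-0.6],"dr":[0,0,0],"claw":0},{"linear":[0,0,-0.8],"dr":[0,0,0],"claw":0},{"linear":[0,0,0],"dr":[0,0,0],"claw":0}]'
python3 -c "
from h import *
to(.5412,.1893,.123,np.radians(183.7))"
```

```text
time: 13.15
eef_pos: [0.5807, -0.1097, 0.0342]
eef_rot: [-3.141, 0.002, -3.075]
wrist_force: [0.4, -0.1, 0.2]
finger_gap: 0.169
gripper_force: 25.0
time: 13.85
eef_pos: [0.5838, -0.1109, 0.1305]
eef_rot: [-3.137, 0.013, -3.075]
wrist_force: [0.4, 0.3, 1.6]
finger_gap: 0.499
gripper_force: 0.0
pos [ 0.5838 -0.1109  0.1305] rot [-3.137  0.013 -3.075] t 13.85
units [0.454 6.048 0.118]
dr [-0.052  0.144  0.02 ]
```

```bash
python3 -m crank '[{"linear":[0.04,0.55,0],"dr":[0,0,0],"claw":0},{"linear":[0.04,0.55,0],"dr":[0,0,0],"claw":0},{"linear":[0.04,0.55,0],"dr":[0,0,0],"claw":0},{"linear":[0.04,0.55,0],"dr":[0,0,0],"claw":0},{"linear":[0.04,0.55,0],"dr":[0,0,0],"claw":0},{"linear":[0.04,0.55,0],"dr":[0,0,0],"claw":0},{"linear":[0.04,0.55,0],"dr":[0,0,0],"claw":0},{"linear":[0.04,0.55,0],"dr":[0,0,0],"claw":0},{"linear":[0.04,0.55,0],"dr":[0,0,0],"claw":0},{"linear":[0.03,0.55,0],"dr":[0,0,0],"claw":0},{"linear":[0.03,0.54,0],"dr":[0,0,0],"claw":0},{"linear":[0,0,0],"dr":[0,0,0],"claw":0}]'
python3 -m crank '[{"linear":[0,0,0],"dr":[0,0,0],"claw":0},{"linear":[0,0,0],"dr":[0,0,0],"claw":0}]'
```

```text
time: 15.05
eef_pos: [0.5381, 0.1929, 0.1225]
eef_rot: [3.14, -0.001, -3.071]
wrist_force: [0.4, 0.4, 0.3]
finger_gap: 0.5
gripper_force: 0.0
time: 15.25
eef_pos: [0.539, 0.1892, 0.1227]
eef_rot: [-3.141, -0.0, -3.076]
wrist_force: [0.2, 0.0, -1.1]
finger_gap: 0.497
gripper_force: 0.0
```

```bash
python3 -m crank '[{"linear":[-0.04,0,0.5],"dr":[0,0,0],"claw":0},{"linear":[0,0,0.5],"dr":[0,0,0],"claw":0},{"linear":[0,0,0.5],"dr":[0,0,0],"claw":0},{"linear":[0,0,0.24],"dr":[0,0,0],"claw":0},{"linear":[0,0,0],"dr":[0,0,0],"claw":0},{"linear":[0,0,0],"dr":[0,0,0],"claw":-1},{"linear":[0,0,0],"dr":[0,0,0],"claw":-1},{"linear":[0,0,0],"dr":[0,0,0],"claw":-1},{"linear":[0,0,0],"dr":[0,0,0],"claw":-1},{"linear":[0,0,0],"dr":[0,0,0],"claw":-1},{"linear":[0,0,0],"dr":[0,0,0],"claw":-1}]' 25
python3 -c "
from h import *
to(.49,-.110,.1225,np.radians(183.7))"
```

```text
time: 16.35
eef_pos: [0.5416, 0.1905, 0.037]
eef_rot: [3.141, 0.002, -3.075]
wrist_force: [-0.2, 0.0, 2.5]
finger_gap: 0.166
gripper_force: 25.0
pos [0.5416 0.1905 0.037 ] rot [ 3.141e+00  2.000e-03 -3.075e+00] t 16.35
units [ 1.426 -5.927 -1.714]
dr [0.004 0.02  0.024]
```

```bash
python3 -m crank '[{"linear":[0,0,-0.2],"dr":[0,0,0],"claw":-1},{"linear":[0,0,-0.5],"dr":[0,0,0],"claw":-1},{"linear":[0,0,-0.5],"dr":[0,0,0],"claw":-1},{"linear":[0,0,-0.5],"dr":[0,0,0],"claw":-1},{"linear":[0,0,0],"dr":[0,0,0],"claw":-1}]'
python3 -m crank '[{"linear":[0.14,-0.59,0],"dr":[0,0,0],"claw":-1},{"linear":[0.14,-0.59,0],"dr":[0,0,0],"claw":-1},{"linear":[0.14,-0.59,0],"dr":[0,0,0],"claw":-1},{"linear":[0.14,-0.59,0],"dr":[0,0,0],"claw":-1},{"linear":[0.14,-0.59,0],"dr":[0,0,0],"claw":-1},{"linear":[0.14,-0.59,0],"dr":[0,0,0],"claw":-1},{"linear":[0.14,-0.59,0],"dr":[0,0,0],"claw":-1},{"linear":[0.14,-0.59,0],"dr":[0,0,0],"claw":-1},{"linear":[0.14,-0.59,0],"dr":[0,0,0],"claw":-1},{"linear":[0.16,-0.61,0],"dr":[0,0,0],"claw":-1},{"linear":[0,0,0],"dr":[0,0,0],"claw":-1},{"linear":[0,0,0],"dr":[0,0,0],"claw":-1}]'
```

```text
time: 16.85
eef_pos: [0.5434, 0.191, 0.1257]
eef_rot: [3.14, 0.008, -3.075]
wrist_force: [-0.2, 1.3, -0.1]
finger_gap: 0.166
gripper_force: 25.0
time: 18.05
eef_pos: [0.489, -0.1098, 0.1196]
eef_rot: [3.14, -0.002, -3.077]
wrist_force: [0.5, 0.6, -0.4]
finger_gap: 0.17
gripper_force: 25.0
```

```bash
python3 -m crank '[{"linear":[0,0,0.5],"dr":[0,0,0],"claw":-1},{"linear":[0,0,0.5],"dr":[0,0,0],"claw":-1},{"linear":[0,0,0.4],"dr":[0,0,0],"claw":-1},{"linear":[0,0,0.2],"dr":[0,0,0],"claw":-1},{"linear":[0,0,0.1],"dr":[0,0,0],"claw":-1},{"linear":[0,0,0],"dr":[0,0,0],"claw":-1},{"linear":[0,0,0],"dr":[0,0,0],"claw":-1}]'
python3 -m crank '[{"linear":[0,0,0],"dr":[0,0,0],"claw":-0.2},{"linear":[0,0,0],"dr":[0,0,0],"claw":-0.2},{"linear":[0,0,0],"dr":[0,0,0],"claw":-0.2},{"linear":[0,0,-0.4],"dr":[0,0,0],"claw":-0.2},{"linear":[0,0,-0.6],"dr":[0,0,0],"claw":0},{"linear":[0,0,-0.8],"dr":[0,0,0],"claw":0},{"linear":[0,0,-0.8],"dr":[0,0,0],"claw":0},{"linear":[0,0,-0.8],"dr":[0,0,0],"claw":0},{"linear":[0,0,0],"dr":[0,0,0],"claw":0}]'
python3 -c "
from h import *
to(.525,-.345,.21,np.radians(180))"
```

```text
time: 18.75
eef_pos: [0.4906, -0.1097, 0.0369]
eef_rot: [-3.141, 0.002, -3.075]
wrist_force: [0.3, 0.4, -0.7]
finger_gap: 0.168
gripper_force: 25.0
time: 19.65
eef_pos: [0.4929, -0.1109, 0.2137]
eef_rot: [-3.136, 0.013, -3.075]
wrist_force: [0.2, -0.7, 0.3]
finger_gap: 0.497
gripper_force: 0.0
pos [ 0.4929 -0.1109  0.2137] rot [-3.136  0.013 -3.075] t 19.65
units [-0.328 -4.713  0.103]
dr [-0.056  0.15   0.76 ]
```

```bash
python3 -m crank '[{"linear":[-0.04,-0.59,0],"dr":[0,0,0],"claw":0},{"linear":[-0.04,-0.59,0],"dr":[0,0,0],"claw":0},{"linear":[-0.04,-0.59,0],"dr":[0,0,0],"claw":0},{"linear":[-0.04,-0.59,0],"dr":[0,0,0],"claw":0},{"linear":[-0.04,-0.59,0],"dr":[0,0,0],"claw":0},{"linear":[-0.04,-0.59,0],"dr":[0,0,0],"claw":0},{"linear":[-0.05,-0.59,0],"dr":[0,0,0],"claw":0},{"linear":[-0.05,-0.59,0],"dr":[0,0,0],"claw":0},{"linear":[0,0,0],"dr":[0,0,0.74],"claw":0},{"linear":[0,0,0],"dr":[0,0,0],"claw":0},{"linear":[0,0,0],"dr":[0,0,0],"claw":0}]'
python3 -c "
from h import *
c=snap('wrist','w4'); cv2.imwrite('pics/w4v.png',cv2.resize(c['image'][:,:,::-1],(800,500),interpolation=cv2.INTER_CUBIC))
for n in ((.49,-.397),(.538,-.293)): print(np.round(1.25*np.array(pix(c,[*n,.046])),1))"
```

```text
time: 20.75
eef_pos: [0.5222, -0.3438, 0.2053]
eef_rot: [3.141, -0.001, -3.138]
wrist_force: [-0.2, 0.3, -0.1]
finger_gap: 0.503
gripper_force: 0.0
[334.5 195.3]
[465.8 255.4]
```

View pics/w4v.png

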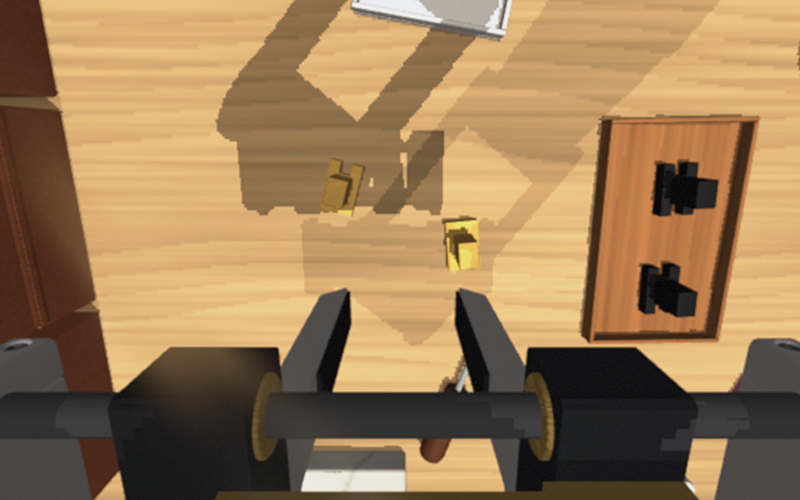

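Both fillers stand upright in the tray at (687,190) and (670,290). The dies are at (342,188) and (461,244), with notches towards the image top (-x). I'll zoom in for their yaws.

```bash
python3 -c "
from h import *
a=cv2.imread('pics/w4.png')
b=cv2.resize(a[120:225,250:390],None,fx=5.7,fy=5.7,interpolation=cv2.INTER_CUBIC); cv2.imwrite('pics/c5.png',b)"
```

```text
(no output)
```

View pics/c5.png

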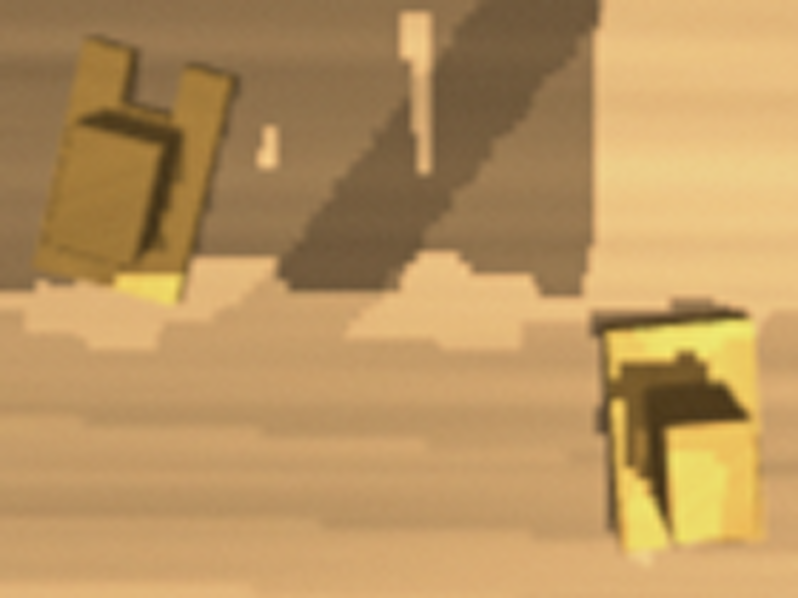

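The crop shows die A's notch at its top end (-x). Die B's top end is plain, so its notch is towards +x.

```bash
python3 -c "
from h import *
c=dict(np.load('pics/w4.npz'))
f=lambda p,z:ray(c,250+p[0]/5.7,120+p[1]/5.7,z)[:2]
A=[f(p,.012) for p in((85,38),(237,75),(180,300),(38,272))]; At=np.array([f(p,.046) for p in((82,123),(165,150),(135,265),(50,240))])
B=[f(p,.012) for p in((605,328),(752,320),(620,545))]; Bt=np.array([f(p,.046) for p in((667,428),(752,420),(758,535),(677,543))])
an=lambda d:np.degrees(np.arctan2(d[1],d[0]))
print('A base',np.mean(A,0),'top',At.mean(0),'notch dir',an(A[0]-A[3]),an(A[1]-A[2]),'width dir',an(A[1]-A[0])+90,'len',np.linalg.norm(A[0]-A[3]),np.linalg.norm(A[1]-A[0]))
print('B',(B[1]+B[2])/2,'top',Bt.mean(0),'notch dir',an(B[2]-B[0]),an(B[1]-B[0])-90,an(Bt[2]-Bt[1]),an(Bt[3]-Bt[0]),'len',np.linalg.norm(B[2]-B[0]),np.linalg.norm(B[1]-B[0]))
s=sensors.state();print(s['eef_pos'],s['eef_rot'])
"
```

```text
A base [ 0.48795259 -0.39572239] top [ 0.48801836 -0.39562334] notch dir 166.28380907763048 164.53301595419788 width dir 166.67528054174306 len 0.04467629109187605 0.028594646246446552
B [ 0.53792969 -0.29078458] top [ 0.53826838 -0.29042011] notch dir 5.534678910471868 3.3577270125514787 5.63709477194112 6.922921395740807 len 0.043499785409086146 0.028048339780192267
[ 0.5223172  -0.34359564  0.20564009] [ 3.14103535e+00 -3.17444809e-04 -3.13820795e+00]
```

```bash
python3 -m crank '[{"linear":[-0.15,0.53,0],"dr":[0,0,0],"claw":0},{"linear":[-0.16,0.53,0.2],"dr":[0,0,0],"claw":0},{"linear":[0,0,0.5],"dr":[0,0,-0.96],"claw":0},{"linear":[0,0,0.5],"dr":[0,0,0],"claw":0},{"linear":[0,0,0.4],"dr":[0,0,0],"claw":0},{"linear":[0,0,0],"dr":[0,0,0],"claw":0},{"linear":[0,0,0],"dr":[0,0,0],"claw":0}]'
python3 -c "
from h import *
to(.538,-.2907,.031,np.radians(185))
c=snap('wrist','w5');cv2.imwrite('pics/c6.png',c['image'][100:400,150:490,::-1])"
```

```text
time: 21.5
eef_pos: [0.5379, -0.2905, 0.1263]
eef_rot: [3.141, 0.0, -3.055]
wrist_force: [-0.5, 0.2, 0.8]
finger_gap: 0.499
gripper_force: 0.0
pos [ 0.5379 -0.2905  0.1263] rot [ 3.141  0.    -3.055] t 21.5
units [-0.002 -0.004  1.907]
dr [ 0.002  0.    -0.004]
```

View pics/c6.png

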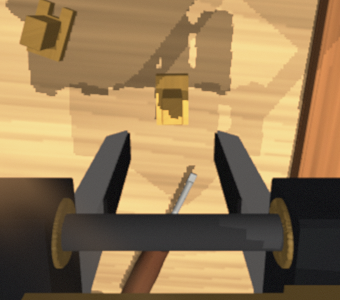

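Die B at crop (172,105) is centred between the jaws.

```bash
python3 -m crank '[{"linear":[0,0,0.5],"dr":[0,0,0],"claw":0},{"linear":[0,0,0.6],"dr":[0,0,0],"claw":0},{"linear":[0,0,0.5],"dr":[0,0,0],"claw":0},{"linear":[0,0,0.3],"dr":[0,0,0],"claw":0},{"linear":[0,0,0],"dr":[0,0,0],"claw":0},{"linear":[0,0,0],"dr":[0,0,0],"claw":-1},{"linear":[0,0,0],"dr":[0,0,0],"claw":-1},{"linear":[0,0,0],"dr":[0,0,0],"claw":-1},{"linear":[0,0,0],"dr":[0,0,0],"claw":-1},{"linear":[0,0,0],"dr":[0,0,0],"claw":-1},{"linear":[0,0,0],"dr":[0,0,0],"claw":-1}]' 40
python3 -m crank '[{"linear":[0,0,-0.2],"dr":[0,0,0],"claw":-1},{"linear":[0,0,-0.5],"dr":[0,0,0],"claw":-1},{"linear":[0,0,-0.6],"dr":[0,0,0],"claw":-1},{"linear":[0,0,-0.6],"dr":[0,0,0],"claw":-1},{"linear":[0,0,0],"dr":[0,0,0],"claw":-1},{"linear":[0,0,0],"dr":[0,0,0],"claw":-1}]'
python3 -c "
from h import *
to(.5415,.1900,.126,np.radians(183.7))"
```

```text
time: 22.65
eef_pos: [0.5383, -0.2913, 0.032]
eef_rot: [-3.141, 0.001, -3.056]
wrist_force: [-0.4, 1.7, 3.1]
finger_gap: 0.166
gripper_force: 40.0
time: 23.25
eef_pos: [0.5378, -0.2911, 0.1258]
eef_rot: [-3.141, 0.0, -3.056]
wrist_force: [-0.4, 1.3, -1.8]
finger_gap: 0.166
gripper_force: 40.0
pos [ 0.5378 -0.2911  0.1258] rot [-3.141  0.    -3.056] t 23.25
units [-8.970e-01  9.581e+00 -6.000e-03]
dr [-0.002  0.004  0.242]
```

```bash
python3 -m crank '[{"linear":[-0.05,0.53,0],"dr":[0,0,0],"claw":-1},{"linear":[-0.05,0.53,0],"dr":[0,0,0],"claw":-1},{"linear":[-0.05,0.53,0],"dr":[0,0,0],"claw":-1},{"linear":[-0.05,0.53,0],"dr":[0,0,0],"claw":-1},{"linear":[-0.05,0.53,0],"dr":[0,0,0],"claw":-1},{"linear":[-0.05,0.53,0],"dr":[0,0,0],"claw":-1},{"linear":[-0.05,0.53,0],"dr":[0,0,0],"claw":-1},{"linear":[-0.05,0.53,0],"dr":[0,0,0],"claw":-1},{"linear":[-0.05,0.53,0],"dr":[0,0,0],"claw":-1},{"linear":[-0.05,0.53,0],"dr":[0,0,0],"claw":-1},{"linear":[-0.05,0.53,0],"dr":[0,0,0],"claw":-1},{"linear":[-0.05,0.53,0],"dr":[0,0,0],"claw":-1}]'
python3 -m crank '[{"linear":[-0.05,0.53,0],"dr":[0,0,0],"claw":-1},{"linear":[-0.05,0.53,0],"dr":[0,0,0],"claw":-1},{"linear":[-0.05,0.53,0],"dr":[0,0,0],"claw":-1},{"linear":[-0.05,0.53,0],"dr":[0,0,0],"claw":-1},{"linear":[-0.05,0.53,0],"dr":[0,0,0],"claw":-1},{"linear":[-0.05,0.53,0],"dr":[0,0,0],"claw":-1},{"linear":[0,0,0],"dr":[0,0,0.24],"claw":-1},{"linear":[0,0,0],"dr":[0,0,0],"claw":-1},{"linear":[0,0,0],"dr":[0,0,0],"claw":-1}]'
python3 -c "
from h import *
to(.5415,.1900,.045,np.radians(183.7))"
```

```text
time: 24.45
eef_pos: [0.5386, 0.0294, 0.1226]
eef_rot: [3.141, -0.006, -3.056]
wrist_force: [0.7, 0.6, -2.0]
finger_gap: 0.166
gripper_force: 40.0
time: 25.35
eef_pos: [0.541, 0.187, 0.1243]
eef_rot: [-3.14, -0.003, -3.077]
wrist_force: [-0.1, -0.0, -2.0]
finger_gap: 0.167
gripper_force: 40.0
pos [0.541  0.187  0.1243] rot [-3.140e+00 -3.000e-03 -3.077e+00] t 25.35
units [-0.018  0.062  1.586]
dr [-0.012 -0.032 -0.004]
```

```bash
python3 -m crank '[{"linear":[0,0.05,0.5],"dr":[0,0,0],"claw":-1},{"linear":[0,0,0.5],"dr":[0,0,0],"claw":-1},{"linear":[0,0,0.4],"dr":[0,0,0],"claw":-1},{"linear":[0,0,0],"dr":[0,0,0],"claw":-1},{"linear":[0,0,0.1],"dr":[0,0,0],"claw":-1},{"linear":[0,0,0.1],"dr":[0,0,0],"claw":-1},{"linear":[0,0,0.06],"dr":[0,0,0],"claw":-1},{"linear":[0,0,0],"dr":[0,0,0],"claw":-1},{"linear":[0,0,0],"dr":[0,0,0],"claw":-1}]'
```

```text
time: 26.25
eef_pos: [0.5425, 0.1903, 0.0473]
eef_rot: [-3.141, 0.003, -3.077]
wrist_force: [-5.7, -2.0, 10.7]
finger_gap: 0.166
gripper_force: 40.0
```

```bash
python3 -m crank '[{"linear":[0,0,-0.12],"dr":[0,0,0],"claw":-1},{"linear":[0.05,-0.01,0],"dr":[0,0,0],"claw":-1},{"linear":[0,0,0.1],"dr":[0,0,0],"claw":-1},{"linear":[0,0,0],"dr":[0,0,0],"claw":-1},{"linear":[0,0,0],"dr":[0,0,0],"claw":-1}]'
python3 -m crank '[{"linear":[0.03,0,0],"dr":[0,0,0],"claw":-1},{"linear":[0,0,0],"dr":[0,0,0],"claw":-1},{"linear":[0,0,0],"dr":[0,0,0],"claw":-1}]'
```

```text
time: 26.75
eef_pos: [0.5386, 0.1897, 0.043]
eef_rot: [-3.141, -0.002, -3.077]
wrist_force: [0.5, 0.1, -2.0]
finger_gap: 0.17
gripper_force: 40.0
time: 27.05
eef_pos: [0.5377, 0.1898, 0.0439]
eef_rot: [3.141, -0.0, -3.077]
wrist_force: [0.5, 0.1, -2.2]
finger_gap: 0.168
gripper_force: 40.0
```

```bash
python3 -c "
from h import *
c=snap('scene','s3'); a=cv2.imread('pics/s3.png'); cv2.imwrite('pics/c7.png',cv2.resize(a[150:240,325:445],None,fx=6,fy=6,interpolation=cv2.INTER_CUBIC))"
```

```text
(no output)
```

View pics/c7.png

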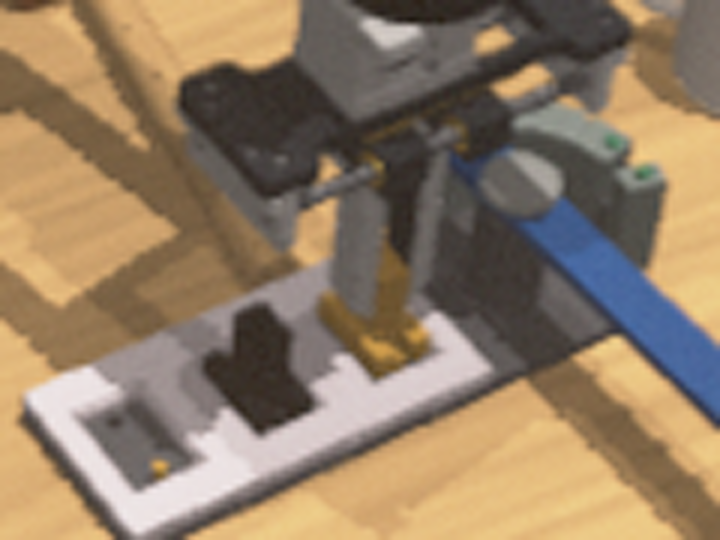

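The view shows the die entering nest 2 with its notch towards +x. Nest 0 is empty, with its pin at +x (crop (160,467)). I'll lower further.

```bash
python3 -m crank '[{"linear":[0,0,0.05],"dr":[0,0,0],"claw":-1},{"linear":[0,0,0.05],"dr":[0,0,0],"claw":-1},{"linear":[0,0,0.04],"dr":[0,0,0],"claw":-1},{"linear":[0,0,0],"dr":[0,0,0],"claw":-1},{"linear":[0,0,0],"dr":[0,0,0],"claw":-1}]'
```

```text
time: 27.6
eef_pos: [0.538, 0.1899, 0.04]
eef_rot: [3.141, 0.001, -3.077]
wrist_force: [-4.2, 0.3, 10.4]
finger_gap: 0.167
gripper_force: 40.0
```

```bash
python3 -m crank '[{"linear":[0,0,0],"dr":[0,0,0],"claw":-0.2},{"linear":[0,0,0],"dr":[0,0,0],"claw":-0.2},{"linear":[0,0,0],"dr":[0,0,0],"claw":-0.2},{"linear":[0,0,-0.3],"dr":[0,0,0],"claw":-0.2},{"linear":[0,0,-0.6],"dr":[0,0,0],"claw":-0.2},{"linear":[0,0,-0.8],"dr":[0,0,0],"claw":0},{"linear":[0,0,-0.8],"dr":[0,0,0],"claw":0},{"linear":[0,0,-0.6],"dr":[0,0,0],"claw":0},{"linear":[0,0,0],"dr":[0,0,0],"claw":0}]'
python3 -c "
from h import *
to(.51,-.38,.2,np.radians(165.8))"
```

```text
time: 28.5
eef_pos: [0.5406, 0.1905, 0.1994]
eef_rot: [3.139, 0.012, -3.077]
wrist_force: [0.8, -1.1, 0.3]
finger_gap: 0.497
gripper_force: 0.0
pos [0.5406 0.1905 0.1994] rot [ 3.139  0.012 -3.077] t 28.5
units [  1.349 -11.346  -0.054]
dr [0.048 0.138 3.582]
```

```bash
python3 -m crank '[{"linear":[0.08,-0.71,0],"dr":[0,0,0],"claw":0},{"linear":[0.08,-0.71,0],"dr":[0,0,0],"claw":0},{"linear":[0.08,-0.71,0],"dr":[0,0,0],"claw":0},{"linear":[0.08,-0.71,0],"dr":[0,0,0],"claw":0},{"linear":[0.08,-0.71,0],"dr":[0,0,0],"claw":0},{"linear":[0.08,-0.71,0],"dr":[0,0,0],"claw":0},{"linear":[0.08,-0.71,0],"dr":[0,0,0],"claw":0},{"linear":[0.08,-0.71,0],"dr":[0,0,0],"claw":0},{"linear":[0.08,-0.71,0],"dr":[0,0,0],"claw":0},{"linear":[0.08,-0.71,0],"dr":[0,0,0],"claw":0},{"linear":[0.08,-0.71,0],"dr":[0,0,0],"claw":0},{"linear":[0.08,-0.71,0],"dr":[0,0,0],"claw":0}]'
python3 -m crank '[{"linear":[0.08,-0.71,0],"dr":[0,0,0],"claw":0},{"linear":[0.08,-0.71,0],"dr":[0,0,0],"claw":0},{"linear":[0.08,-0.71,0],"dr":[0,0,0],"claw":0},{"linear":[0.08,-0.71,0],"dr":[0,0,0],"claw":0},{"linear":[0,0,0],"dr":[0,0,0.9],"claw":0},{"linear":[0,0,0],"dr":[0,0,0.9],"claw":0},{"linear":[0,0,0],"dr":[0,0,0.9],"claw":0},{"linear":[0,0,0],"dr":[0,0,0.88],"claw":0},{"linear":[0,0,0],"dr":[0,0,0],"claw":0},{"linear":[0,0,0],"dr":[0,0,0],"claw":0}]'
python3 -c "
from h import *
c=snap('wrist','w6');cv2.imwrite('pics/c8.png',cv2.resize(c['image'][80:280,180:460,::-1],None,fx=2.8,fy=2.8,interpolation=cv2.INTER_CUBIC))
print(pix(c,[.488,-.396,.046]))
to(.488,-.396,.1,np.radians(165.8))"
```

```text
time: 29.7
eef_pos: [0.5166, -0.2397, 0.191]
eef_rot: [3.14, -0.001, -3.077]
wrist_force: [0.3, 0.1, -0.0]
finger_gap: 0.503
gripper_force: 0.0
time: 30.7
eef_pos: [0.5103, -0.381, 0.1912]
eef_rot: [3.141, -0.001, 2.896]
wrist_force: [-0.1, 0.8, -0.0]
finger_gap: 0.503
gripper_force: 0.0
(np.float64(301.1501031654398), np.float64(173.32817364736522))
pos [ 0.5104 -0.381   0.1914] rot [ 3.141e+00 -1.000e-03  2.895e+00] t 30.75
units [ 0.36  -0.401  1.828]
dr [ 0.006 -0.01   0.018]
```

View pics/c8.png

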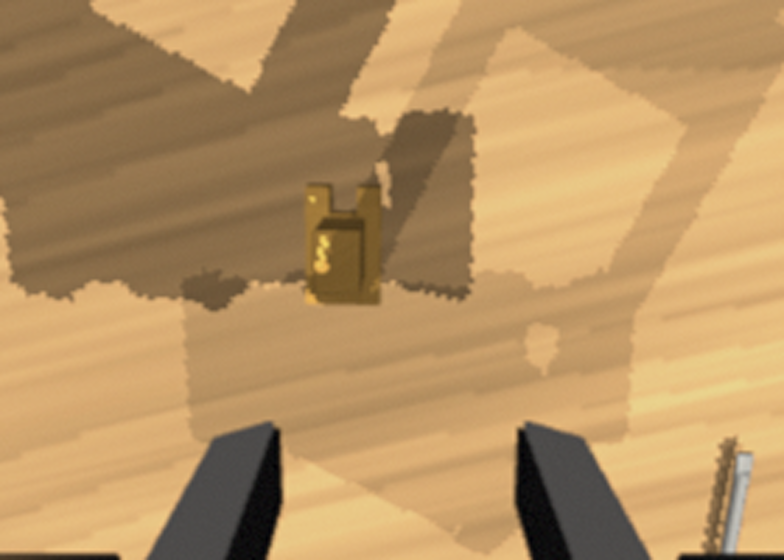

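Die A at (301,174) matches the prediction, with its notch along tool +x. It was not knocked.

```bash
python3 -m crank '[{"linear":[0.17,-0.2,0.4],"dr":[0,0,0],"claw":0},{"linear":[0.17,-0.2,0.5],"dr":[0,0,0],"claw":0},{"linear":[0,0,0.6],"dr":[0,0,0],"claw":0},{"linear":[0,0,0.6],"dr":[0,0,0],"claw":0},{"linear":[0,0,0.6],"dr":[0,0,0],"claw":0},{"linear":[0,0,0.3],"dr":[0,0,0],"claw":0},{"linear":[0,0,0.18],"dr":[0,0,0],"claw":0},{"linear":[0,0,0],"dr":[0,0,0],"claw":0}]'
python3 -m crank '[{"linear":[0,0,0],"dr":[0,0,0],"claw":-1},{"linear":[0,0,0],"dr":[0,0,0],"claw":-1},{"linear":[0,0,0],"dr":[0,0,0],"claw":-1},{"linear":[0,0,0],"dr":[0,0,0],"claw":-1},{"linear":[0,0,0],"dr":[0,0,0],"claw":-1},{"linear":[0,0,0],"dr":[0,0,0],"claw":-1}]' 40
python3 -m crank '[{"linear":[0,0,-0.2],"dr":[0,0,0],"claw":-1},{"linear":[0,0,-0.5],"dr":[0,0,0],"claw":-1},{"linear":[0,0,-0.6],"dr":[0,0,0],"claw":-1},{"linear":[0,0,-0.6],"dr":[0,0,0],"claw":-1},{"linear":[0,0,0],"dr":[0,0,0],"claw":-1}]'
python3 -c "
from h import *
to(.5455,.069,.126,np.radians(3.7))"
```

```text
time: 31.55
eef_pos: [0.4889, -0.396, 0.0321]
eef_rot: [3.141, -0.001, 2.894]
wrist_force: [0.9, -0.1, -1.1]
finger_gap: 0.499
gripper_force: 0.0
time: 32.15
eef_pos: [0.4896, -0.3968, 0.0338]
eef_rot: [-3.141, 0.001, 2.894]
wrist_force: [-0.3, 0.7, 2.2]
finger_gap: 0.169
gripper_force: 40.0
time: 32.65
eef_pos: [0.4913, -0.3984, 0.1338]
eef_rot: [-3.137, 0.009, 2.894]
wrist_force: [-0.1, -0.8, -0.9]
finger_gap: 0.171
gripper_force: 40.0
pos [ 0.4913 -0.3984  0.1338] rot [-3.137  0.009  2.894] t 32.65
units [1.242 9.33  0.097]
dr [ 0.13   0.104 32.422]
```

```bash
python3 -m crank '[{"linear":[0.08,0.58,0],"dr":[0,0,0],"claw":-1},{"linear":[0.08,0.58,0],"dr":[0,0,0],"claw":-1},{"linear":[0.08,0.58,0],"dr":[0,0,0],"claw":-1},{"linear":[0.08,0.58,0],"dr":[0,0,0],"claw":-1},{"linear":[0.08,0.58,0],"dr":[0,0,0],"claw":-1},{"linear":[0.08,0.58,0],"dr":[0,0,0],"claw":-1},{"linear":[0.08,0.58,0],"dr":[0,0,0],"claw":-1},{"linear":[0.08,0.58,0],"dr":[0,0,0],"claw":-1},{"linear":[0.08,0.58,0],"dr":[0,0,0],"claw":-1},{"linear":[0.08,0.58,0],"dr":[0,0,0],"claw":-1},{"linear":[0.08,0.58,0],"dr":[0,0,0],"claw":-1},{"linear":[0.08,0.58,0],"dr":[0,0,0],"claw":-1}]'
python3 -m crank '[{"linear":[0.08,0.58,0],"dr":[0,0,0],"claw":-1},{"linear":[0.08,0.58,0],"dr":[0,0,0],"claw":-1},{"linear":[0.08,0.58,0],"dr":[0,0,0],"claw":-1},{"linear":[0.08,0.58,0],"dr":[0,0,0],"claw":-1},{"linear":[0,0,0],"dr":[0,0,0.9],"claw":-1},{"linear":[0,0,0],"dr":[0,0,0.9],"claw":-1},{"linear":[0,0,0],"dr":[0,0,0.9],"claw":-1},{"linear":[0,0,0],"dr":[0,0,0.9],"claw":-1},{"linear":[0,0,0],"dr":[0,0,0.9],"claw":-1},{"linear":[0,0,0],"dr":[0,0,0.9],"claw":-1},{"linear":[0,0,0],"dr":[0,0,0.9],"claw":-1},{"linear":[0,0,0],"dr":[0,0,0.9],"claw":-1}]'
python3 -m crank '[{"linear":[0,0,0],"dr":[0,0,0.9],"claw":-1},{"linear":[0,0,0],"dr":[0,0,0.9],"claw":-1},{"linear":[0,0,0],"dr":[0,0,0.9],"claw":-1},{"linear":[0,0,0],"dr":[0,0,0.9],"claw":-1},{"linear":[0,0,0],"dr":[0,0,0.9],"claw":-1},{"linear":[0,0,0],"dr":[0,0,0.9],"claw":-1},{"linear":[0,0,0],"dr":[0,0,0.9],"claw":-1},{"linear":[0,0,0],"dr":[0,0,0.9],"claw":-1},{"linear":[0,0,0],"dr":[0,0,0.9],"claw":-1},{"linear":[0,0,0],"dr":[0,0,0.9],"claw":-1},{"linear":[0,0,0],"dr":[0,0,0.9],"claw":-1},{"linear":[0,0,0],"dr":[0,0,0.9],"claw":-1}]'
python3 -m crank '[{"linear":[0,0,0],"dr":[0,0,0.9],"claw":-1},{"linear":[0,0,0],"dr":[0,0,0.9],"claw":-1},{"linear":[0,0,0],"dr":[0,0,0.9],"claw":-1},{"linear":[0,0,0],"dr":[0,0,0.9],"claw":-1},{"linear":[0,0,0],"dr":[0,0,0.9],"claw":-1},{"linear":[0,0,0],"dr":[0,0,0.9],"claw":-1},{"linear":[0,0,0],"dr":[0,0,0.9],"claw":-1},{"linear":[0,0,0],"dr":[0,0,0.9],"claw":-1},{"linear":[0,0,0],"dr":[0,0,0.9],"claw":-1},{"linear":[0,0,0],"dr":[0,0,0.9],"claw":-1},{"linear":[0,0,0],"dr":[0,0,0.9],"claw":-1},{"linear":[0,0,0],"dr":[0,0,0.9],"claw":-1}]'
python3 -m crank '[{"linear":[0,0,0],"dr":[0,0,0],"claw":-1},{"linear":[0,0,0],"dr":[0,0,0],"claw":-1}]'
python3 -c "
from h import *
to(.545,.0695,.055,np.radians(3.7))"
```

```text
time: 33.85
eef_pos: [0.5268, -0.0459, 0.1258]
eef_rot: [-3.141, -0.003, 2.894]
wrist_force: [0.1, -1.3, -1.7]
finger_gap: 0.167
gripper_force: 40.0
time: 35.05
eef_pos: [0.5397, 0.0691, 0.1257]
eef_rot: [-3.139, -0.002, 2.262]
wrist_force: [0.4, 0.0, -1.8]
finger_gap: 0.166
gripper_force: 40.0
time: 36.25
eef_pos: [0.5397, 0.0691, 0.1256]
eef_rot: [-3.138, 0.001, 1.32]
wrist_force: [-0.8, -1.0, -2.3]
finger_gap: 0.168
gripper_force: 40.0
time: 37.45
eef_pos: [0.5397, 0.0691, 0.1256]
eef_rot: [-3.14, 0.003, 0.377]
wrist_force: [-0.1, 0.3, -1.3]
finger_gap: 0.167
gripper_force: 40.0
time: 37.65
eef_pos: [0.5401, 0.0691, 0.1265]
eef_rot: [-3.141, 0.002, 0.382]
wrist_force: [0.8, -0.2, -1.2]
finger_gap: 0.169
gripper_force: 40.0
pos [0.5401 0.0691 0.1265] rot [-3.141e+00  2.000e-03  3.820e-01] t 37.65
units [0.097 0.03  1.43 ]
dr [-0.006  0.028  3.64 ]
```

```bash
python3 -m crank '[{"linear":[0,0,0],"dr":[0,0,0.91],"claw":-1},{"linear":[0,0,0],"dr":[0,0,0.91],"claw":-1},{"linear":[0,0,0],"dr":[0,0,0.91],"claw":-1},{"linear":[0,0,0],"dr":[0,0,0.91],"claw":-1},{"linear":[0.1,0,0.4],"dr":[0,0,0],"claw":-1},{"linear":[0,0,0.5],"dr":[0,0,0],"claw":-1},{"linear":[0,0,0.5],"dr":[0,0,0],"claw":-1},{"linear":[0,0,0],"dr":[0,0,0],"claw":-1},{"linear":[0,0,0],"dr":[0,0,0],"claw":-1}]'
python3 -m crank '[{"linear":[0,0,0.07],"dr":[0,0,0],"claw":-1},{"linear":[0,0,0.07],"dr":[0,0,0],"claw":-1},{"linear":[0,0,0.04],"dr":[0,0,0],"claw":-1},{"linear":[0,0,0],"dr":[0,0,0],"claw":-1},{"linear":[0,0,0],"dr":[0,0,0],"claw":-1}]'
```

```text
time: 38.55
eef_pos: [0.5455, 0.0695, 0.0576]
eef_rot: [-3.141, 0.001, 0.064]
wrist_force: [-0.2, 0.8, -1.2]
finger_gap: 0.164
gripper_force: 40.0
time: 39.05
eef_pos: [0.546, 0.0694, 0.0492]
eef_rot: [-3.142, -0.0, 0.063]
wrist_force: [-0.7, 0.2, -2.4]
finger_gap: 0.166
gripper_force: 40.0
```

```bash
python3 -m crank '[{"linear":[0,0,0.05],"dr":[0,0,0],"claw":-1},{"linear":[0,0,0.05],"dr":[0,0,0],"claw":-1},{"linear":[0,0,0],"dr":[0,0,0],"claw":-1},{"linear":[0,0,0],"dr":[0,0,0],"claw":-1}]'
python3 -m crank '[{"linear":[0,0,0.05],"dr":[0,0,0],"claw":-1},{"linear":[0,0,0.05],"dr":[0,0,0],"claw":-1},{"linear":[0,0,0],"dr":[0,0,0],"claw":-1},{"linear":[0,0,0],"dr":[0,0,0],"claw":-1}]'
```

```text
time: 39.45
eef_pos: [0.5457, 0.0694, 0.0438]
eef_rot: [-3.142, 0.0, 0.063]
wrist_force: [0.9, 0.4, -2.5]
finger_gap: 0.167
gripper_force: 40.0
time: 39.85
eef_pos: [0.5465, 0.0695, 0.0417]
eef_rot: [3.142, -0.002, 0.063]
wrist_force: [-4.8, -0.5, 9.0]
finger_gap: 0.17
gripper_force: 40.0
```

```bash
python3 -m crank '[{"linear":[0,0,0],"dr":[0,0,0],"claw":-0.2},{"linear":[0,0,0],"dr":[0,0,0],"claw":-0.2},{"linear":[0,0,0],"dr":[0,0,0],"claw":-0.2},{"linear":[0,0,-0.3],"dr":[0,0,0],"claw":-0.2},{"linear":[0,0,-0.6],"dr":[0,0,0],"claw":-0.2},{"linear":[0,0,-0.8],"dr":[0,0,0],"claw":0},{"linear":[0,0,-0.8],"dr":[0,0,0],"claw":0},{"linear":[0,0,-0.6],"dr":[0,0,0],"claw":0},{"linear":[0,0,0],"dr":[0,0,0],"claw":0}]'
python3 -m crank '[{"linear":[0,0,0],"dr":[0,0,-1],"claw":0},{"linear":[0,0,0],"dr":[0,0,-1],"claw":0},{"linear":[0,0,0],"dr":[0,0,-1],"claw":0},{"linear":[0,0,0],"dr":[0,0,-1],"claw":0},{"linear":[0,0,0],"dr":[0,0,-1],"claw":0},{"linear":[0,0,0],"dr":[0,0,-1],"claw":0},{"linear":[0,0,0],"dr":[0,0,-1],"claw":0},{"linear":[0,0,0],"dr":[0,0,-1],"claw":0},{"linear":[0,0,0],"dr":[0,0,-1],"claw":0},{"linear":[0,0,0],"dr":[0,0,-1],"claw":0},{"linear":[0,0,0],"dr":[0,0,-1],"claw":0},{"linear":[0,0,0],"dr":[0,0,-1],"claw":0}]'
python3 -m crank '[{"linear":[0,0,0],"dr":[0,0,-1],"claw":0},{"linear":[0,0,0],"dr":[0,0,-1],"claw":0},{"linear":[0,0,0],"dr":[0,0,-1],"claw":0},{"linear":[0,0,0],"dr":[0,0,-1],"claw":0},{"linear":[0,0,0],"dr":[0,0,-1],"claw":0},{"linear":[0,0,0],"dr":[0,0,-1],"claw":0},{"linear":[0,0,0],"dr":[0,0,-1],"claw":0},{"linear":[0,0,0],"dr":[0,0,-1],"claw":0},{"linear":[0,0,0],"dr":[0,0,-1],"claw":0},{"linear":[0,0,0],"dr":[0,0,-1],"claw":0},{"linear":[0,0,0],"dr":[0,0,-1],"claw":0},{"linear":[0,0,0],"dr":[0,0,-1],"claw":0}]'
python3 -m crank '[{"linear":[0,0,0],"dr":[0,0,-1],"claw":0},{"linear":[0,0,0],"dr":[0,0,-1],"claw":0},{"linear":[0,0,0],"dr":[0,0,-1],"claw":0},{"linear":[0,0,0],"dr":[0,0,-1],"claw":0},{"linear":[0,0,0],"dr":[0,0,-1],"claw":0},{"linear":[0,0,0],"dr":[0,0,-1],"claw":0},{"linear":[0,0,0],"dr":[0,0,-1],"claw":0},{"linear":[0,0,0],"dr":[0,0,-1],"claw":0},{"linear":[0,0,0],"dr":[0,0,-1],"claw":0},{"linear":[0,0,0],"dr":[0,0,-1],"claw":0},{"linear":[0,0,0],"dr":[0,0,-1],"claw":0},{"linear":[0,0,0],"dr":[0,0,-1],"claw":0}]'
python3 -c "
from h import *
to(.476,.2535,.19,np.radians(183.7))
c=snap('scene','s4'); a=cv2.imread('pics/s4.png'); w=snap('wrist','w7')
b=cv2.resize(a[150:250,325:445],None,fx=4,fy=4,interpolation=cv2.INTER_CUBIC);d=w['image'][100:300,190:510,::-1]
cv2.imwrite('pics/c9.png',np.hstack([b,cv2.copyMakeBorder(d,0,200,0,0,cv2.BORDER_CONSTANT)]))"
```

```text
time: 40.75
eef_pos: [0.5489, 0.0695, 0.2013]
eef_rot: [3.141, -0.013, 0.063]
wrist_force: [0.7, 0.1, 0.5]
finger_gap: 0.495
gripper_force: 0.0
time: 41.95
eef_pos: [0.5453, 0.0694, 0.193]
eef_rot: [-3.14, 0.001, 1.114]
wrist_force: [0.2, -0.6, 0.6]
finger_gap: 0.497
gripper_force: 0.0
time: 43.15
eef_pos: [0.5453, 0.0694, 0.193]
eef_rot: [-3.14, -0.001, 2.161]
wrist_force: [0.6, -0.2, 0.1]
finger_gap: 0.503
gripper_force: 0.0
time: 44.35
eef_pos: [0.5453, 0.0694, 0.193]
eef_rot: [3.141, -0.002, -3.075]
wrist_force: [0.3, 0.0, 0.1]
finger_gap: 0.497
gripper_force: 0.0
pos [0.5453 0.0694 0.193 ] rot [ 3.141e+00 -2.000e-03 -3.075e+00] t 44.35
units [1.139 3.766 0.062]
dr [ 0.002 -0.02   0.024]
```

View pics/c9.png

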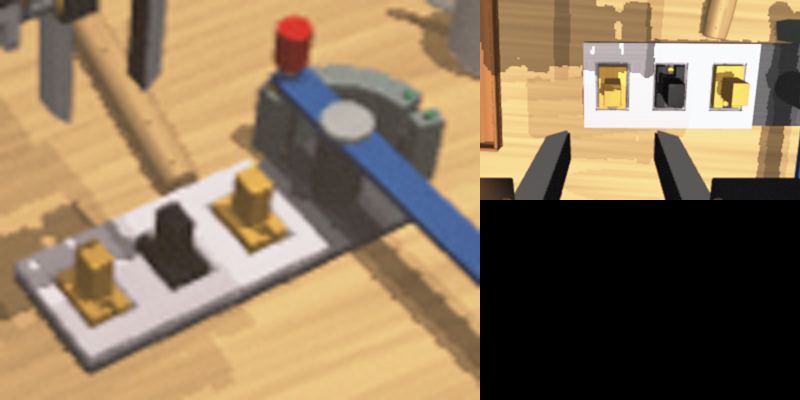

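Both dies sit flush, in nest 0 at (93,278) and nest 2 at (253,212), with filler 1 still in nest 1. Next is the knob.

```bash
python3 -m crank '[{"linear":[0.16,0.54,0],"dr":[0,0,0],"claw":0.1},{"linear":[0.16,0.54,0],"dr":[0,0,0],"claw":0.1},{"linear":[0.16,0.54,0],"dr":[0,0,0],"claw":0.1},{"linear":[0.16,0.54,0],"dr":[0,0,0],"claw":0.1},{"linear":[0.16,0.54,0],"dr":[0,0,0],"claw":0.1},{"linear":[0.17,0.54,0],"dr":[0,0,0],"claw":0.1},{"linear":[0.17,0.54,0],"dr":[0,0,0],"claw":0.1},{"linear":[0,0,0],"dr":[0,0,0],"claw":0.1},{"linear":[0,0,0],"dr":[0,0,0],"claw":0.1}]'
python3 - <<'E'
from h import *
c=snap('wrist','w8'); im=c['image'].astype(int)
m=(im[:,:,0]>120)&(im[:,:,1]<60)&(im[:,:,2]<60); v,u=np.nonzero(m)
print(m.sum(),u.min(),u.max(),v.min(),v.max(),ray(c,u.mean(),v.min()+9,.106))
to(.476,.2545,.083,np.radians(183.7))
E
```

```text
time: 45.35
eef_pos: [0.4768, 0.2544, 0.1936]
eef_rot: [-3.141, -0.0, -3.079]
wrist_force: [-0.1, -0.2, 0.5]
finger_gap: 0.549
gripper_force: 0.0
178 307 330 192 218 [0.47090492 0.2504948  0.106     ]
pos [0.4771 0.2539 0.1936] rot [-3.141 -0.    -3.08 ] t 45.4
units [0.021 0.016 2.212]
dr [-0.01  -0.004 -0.028]
```

```bash
python3 -m crank '[{"linear":[0.02,0,0.5],"dr":[0,0,0],"claw":0.1},{"linear":[0,0,0.5],"dr":[0,0,0],"claw":0.1},{"linear":[0,0,0.5],"dr":[0,0,0],"claw":0.1},{"linear":[0,0,0.4],"dr":[0,0,0],"claw":0.1},{"linear":[0,0,0.27],"dr":[0,0,0],"claw":0.1},{"linear":[0,0,0],"dr":[0,0,0],"claw":0.1},{"linear":[0,0,0],"dr":[0,0,0],"claw":-1},{"linear":[0,0,0],"dr":[0,0,0],"claw":-1},{"linear":[0,0,0],"dr":[0,0,0],"claw":-1},{"linear":[0,0,0],"dr":[0,0,0],"claw":-1},{"linear":[0,0,0],"dr":[0,0,0],"claw":-1},{"linear":[0,0,0],"dr":[0,0,0],"claw":-1}]' 45
python3 -m crank '[{"linear":[0,0,-0.1],"dr":[0,0,0],"claw":-1},{"linear":[0,0,-0.1],"dr":[0,0,0],"claw":-1},{"linear":[0,0,-0.1],"dr":[0,0,0],"claw":-1},{"linear":[0,0,0],"dr":[0,0,0],"claw":-1},{"linear":[0,0,0],"dr":[0,0,0],"claw":-1}]'
```

```text
time: 46.6
eef_pos: [0.4767, 0.2545, 0.0866]
eef_rot: [3.141, 0.002, -3.079]
wrist_force: [-1.0, -0.8, 4.1]
finger_gap: 0.248
gripper_force: 45.0
time: 47.1
eef_pos: [0.4765, 0.2544, 0.0998]
eef_rot: [3.142, 0.001, -3.079]
wrist_force: [6.1, 1.4, -8.3]
finger_gap: 0.245
gripper_force: 45.0
```

```bash
python3 -m crank '[{"linear":[-0.0046,0.105,0],"dr":[0,0,1],"claw":-1},{"linear":[-0.0046,0.105,0],"dr":[0,0,1],"claw":-1},{"linear":[-0.0046,0.105,0],"dr":[0,0,1],"claw":-1},{"linear":[-0.0046,0.105,0],"dr":[0,0,1],"claw":-1},{"linear":[-0.0046,0.105,0],"dr":[0,0,1],"claw":-1},{"linear":[-0.0046,0.105,0],"dr":[0,0,1],"claw":-1},{"linear":[-0.0046,0.105,0],"dr":[0,0,1],"claw":-1},{"linear":[-0.0046,0.105,0],"dr":[0,0,1],"claw":-1},{"linear":[-0.0046,0.105,0],"dr":[0,0,1],"claw":-1},{"linear":[0,0,0],"dr":[0,0,0],"claw":-1}]'
python3 -m crank '[{"linear":[-0.0046,0.105,0],"dr":[0,0,1],"claw":-1},{"linear":[-0.0046,0.105,0],"dr":[0,0,1],"claw":-1},{"linear":[-0.0046,0.105,0],"dr":[0,0,1],"claw":-1},{"linear":[-0.0046,0.105,0],"dr":[0,0,1],"claw":-1},{"linear":[-0.0046,0.105,0],"dr":[0,0,1],"claw":-1},{"linear":[-0.0046,0.105,0],"dr":[0,0,1],"claw":-1},{"linear":[-0.0046,0.105,0],"dr":[0,0,1],"claw":-1},{"linear":[-0.0046,0.105,0],"dr":[0,0,1],"claw":-1},{"linear":[-0.0046,0.105,0],"dr":[0,0,1],"claw":-1},{"linear":[0,0,0],"dr":[0,0,0],"claw":-1},{"linear":[0,0,0],"dr":[0,0,0],"claw":-1}]'
```

```text
time: 48.1
eef_pos: [0.4903, 0.2971, 0.0988]
eef_rot: [-3.138, -0.0, 2.419]
wrist_force: [2.2, -1.7, -7.3]
finger_gap: 0.249
gripper_force: 45.0
time: 49.2
eef_pos: [0.5305, 0.3175, 0.099]
eef_rot: [-3.136, 0.002, 1.636]
wrist_force: [-2.9, -1.9, -7.4]
finger_gap: 0.245
gripper_force: 45.0
```

```bash
python3 -m crank '[{"linear":[0,0.04,0],"dr":[0,0,0],"claw":-1},{"linear":[0,0,0],"dr":[0,0,0],"claw":-1},{"linear":[0,0,0],"dr":[0,0,0],"claw":-1}]'
python3 -m crank '[{"linear":[0,0,0.06],"dr":[0,0,0],"claw":-1},{"linear":[0,0,0.06],"dr":[0,0,0],"claw":-1},{"linear":[0,0,0.06],"dr":[0,0,0],"claw":-1},{"linear":[0,0,0.03],"dr":[0,0,0],"claw":-1},{"linear":[0,0,0],"dr":[0,0,0],"claw":-1},{"linear":[0,0,0],"dr":[0,0,0],"claw":-1}]'
```

```text
time: 49.5
eef_pos: [0.5315, 0.3175, 0.0991]
eef_rot: [-3.134, 0.002, 1.635]
wrist_force: [-5.3, -1.9, -7.5]
finger_gap: 0.244
gripper_force: 45.0
time: 50.1
eef_pos: [0.5315, 0.3176, 0.0892]
eef_rot: [-3.135, 0.002, 1.635]
wrist_force: [-6.7, -3.2, -5.5]
finger_gap: 0.246
gripper_force: 45.0
```

The pin is in the hole, with lift under 8 mm and the spring still pulling. I'll lower the rest, release, raise and check.

```bash
python3 -m crank '[{"linear":[0,0,0.04],"dr":[0,0,0],"claw":-1},{"linear":[0,0,0],"dr":[0,0,0],"claw":-1},{"linear":[0,0,0],"dr":[0,0,0],"claw":0.1},{"linear":[0,0,0],"dr":[0,0,0],"claw":0.1},{"linear":[0,0,0],"dr":[0,0,0],"claw":0.1},{"linear":[0,0,0],"dr":[0,0,0],"claw":0.1},{"linear":[0,0,-0.4],"dr":[0,0,0],"claw":0.1},{"linear":[0,0,-0.7],"dr":[0,0,0],"claw":0.1},{"linear":[0,0,-0.8],"dr":[0,0,0],"claw":0.1},{"linear":[0,0,-0.8],"dr":[0,0,0],"claw":0.1},{"linear":[0,0,0],"dr":[0,0,0],"claw":0.1}]'
python3 - <<'E'
from h import *
for f in('scene0','s5'):
    c=snap('scene','s5') if f=='s5' else dict(np.load('pics/scene0.npz'))
    I=c['image'].astype(int);im=I[140:200,380:450]
    m=(im[:,:,0]>1.8*im[:,:,1])&(im[:,:,0]>1.8*im[:,:,2])&(im[:,:,0]>70); v,u=np.nonzero(m)
    print(f,m.sum(),v.min()+140,v.max()+140,u.mean()+380,v.mean()+140)
a=cv2.imread('pics/s5.png'); cv2.imwrite('pics/c10.png',cv2.resize(a[130:300,140:480],None,fx=2.3,fy=2.3,interpolation=cv2.INTER_CUBIC))
E
```

```text
time: 51.2
eef_pos: [0.5374, 0.3199, 0.2321]
eef_rot: [3.127, -0.006, 1.634]
wrist_force: [-0.3, -0.2, 0.9]
finger_gap: 0.547
gripper_force: 0.0
scene0 108 159 172 431.1759259259259 165.47222222222223
s5 107 159 172 431.33644859813086 165.6355140186916
```

View pics/c10.png

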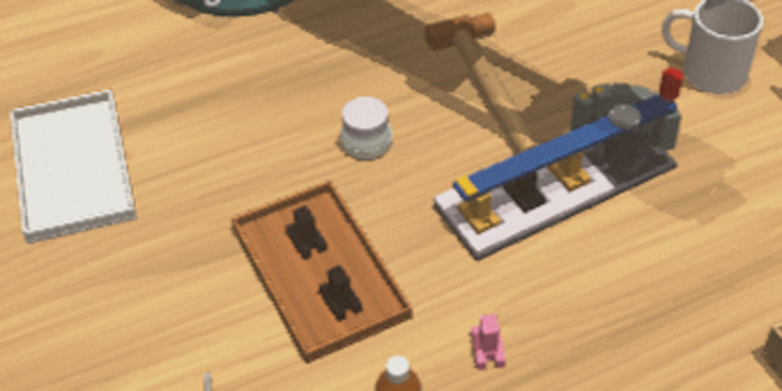

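The keeper is back over the nests and the knob sits at its starting home pixel. Both fillers stand upright in the wooden tray at (306,232) and (340,293), and everything else is in place.

```bash
python3 -c "
from rig import sign_off
print(sign_off())"
```

```text
the job is handed in; nothing more can be done
None
```

Job handed in: both dies on the bench are seated in nests 0 and 2, two fillers stand upright in the wooden tray, and the keeper is locked at the green-dot hole.

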